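# Park the locomotive and deal out the freight containers

### The arm

A 6-joint arm with a two-finger parallel gripper is mounted at the origin on the work surface. World frame = base frame: x ahead of the robot, y to its left, z up, the work surface at z = 0. Lengths are in m, angles in degrees, forces in N, time in s.
With the tool pointing down it reaches from about 0.375 to 0.9 m from the base axis. Payload 3.1 kg.
Tool frame: the origin (TCP) lies midway between the tips of the shut fingers; the grasp point (between the pads) lies bot.hold_point_z behind it (bot.hold_point_z is the distance from the TCP to the grasp point, in m); z points along the fingers, y is the direction in which the jaws open and shut (so a half turn about z gives the same grasp; the last joint's range is limited). The gripper opens to 87 mm and grips with 3 to 60 N. Pads are 19 mm wide; open, the fingers measure 117 mm over their backs; the gripper's body (75 mm by 190 mm) begins 51 mm behind the grasp point.
Start: joints at [66.893, 30.224, 82.088, -0, 67.689, -10.227], TCP at [0.139, 0.609, 0.223] pointing down, gripper open.
Joint ranges: [-176.69, 176.69], [-43.24, 126.21], [12.49, 139.97], [-82, 262], [0, 151.66], [-163.58, 163.58]. Speed limits (degrees/s): [159.86, 159.86, 180, 180, 180, 180].

### API

Orientations are given as a 3x3 rotation matrix whose columns are the frame's x, y, z axes.
In Python, from rig import bot, vision, hand_in gives the robot as it stands. The module is installed in compiled form; this text tells all that it offers.
- The arm moves only by the shell command python3 -m handwheel 'ROWS'. ROWS is JSON, a list of rows, each an object of numbers: "hand": the gripper's target within -1 to 1 (fully open at 1, half-way at 0, shut at -1); "dx", "dy", "dz": the shift along the world's x, y, z in cm; "wx", "wy", "wz": the turn, a rotation vector about the world's x, y, z in rad. In form: [{"hand": .., "dx": .., "dy": .., "dz": .., "wx": .., "wy": .., "wz": ..}, ...]. A call has 1 to 10 rows; each row shifts and turns the commanded pose from where the row before left it; what a row does not reach is not made up. A row lasts 1/10 s, in which the tool goes at most 50 mm and 8.59 degrees, less where a joint would pass 70% of its speed; a pose out of reach is approached as far as the arm can. A call with a gripper value outside its range is refused whole. The fingers move at their own pace and stop on an object; the grip force is fixed at half the most. Time passes only in rows, so rows that do not move let the fingers close. It gives the time, the measured TCP pose, the force and the opening at its end, in the units of the state.
- bot.read_state(): the state, without advancing time (a new reading comes with each control period).
- vision.capture(name): name is "scene" or "top" or "wrist"; returns (picture, depth): 420x560x3 uint8, red, green, blue; 420x560 float32, m along the optical axis (not along the pixel's ray), 0 where there is no reading.
- vision.get_calibration(name): a dict with "fx", "fy", "cx", "cy" (pixels), "rvec" (rotation vector, rad) and "tvec" (3), from world to camera coordinates, as OpenCV has them. Camera axes: x right, y down, z forward; pixel columns grow to the right and rows downward; lengths in m; the calibration is good to about 2 mm. A picture is of the moment at which its call begins: read the wrist's pose just before it. get_calibration takes no time and is no camera call; for the wrist camera it gives the pose at the moment of the call.
- hand_in(): hands the job in, once; it reports no verdict.
The state is a dict: "time_s": time; "joint_positions": joint angles; "qvel": joint speeds; "tau": joint torques, N m; "position": TCP position; "tcp_rot": TCP orientation; "force": force on the tool from outside, world axes, zero at the start; "moment": the same for the moment, N m; "opening": opening from 0.0 (shut) to 1.0 (fully open).
Only numpy, scipy, OpenCV 4.12 (cv2) and the standard library are available. Lean on these libraries where they do the work, as an engineer would, in place of code of your own. Each camera call takes 0.05 s, during which the arm holds its last target.

### The job

Put tonight's stock away: first seat the grey locomotive in the empty white cradle in the rack. Then deal the brown freight containers out to the three dark wagons, one to each wagon in turn and going round again only while there are enough left for every wagon to get one more, so that all three end with the same number, each container standing upright in a bay of its own. Stand whatever is left over in the white spare stand, and leave the other models and the pot where they are.

Things in the scene. Friction and masses are not known exactly. Their poses are not given: they have to be found in the camera images.
- rack: white plastic slotted rack lying flat, fixed: 180 mm long (its x) x 336 mm (its y), plate top 10 mm above the table, ribs up to 18 mm; origin at the centre of its underside. In its four lanes, 82 mm apart, stand the three wagons and the locomotive cradle, all lengthwise along the rack's x, in an order that changes
- wagon1_bay0 (a point): centre of the floor of bay 0 of dark container wagon 1, 30 mm above the table; z up. The wagons are fixed in the rack, 140 x 40 mm, with two bays 68 mm apart end to end, bay 0 at the -x end, nearer the robot. Each bay takes one container: 64 mm long (x here) x 34 mm wide (y here) inside, between end walls and corner stops 10 mm high and 3 to 4 mm thick; the long sides are open for 36 mm in the middle, where fingers may reach down
- wagon1_bay1 (a point): centre of the floor of bay 1 of dark container wagon 1
- wagon2_bay0 (a point): centre of the floor of bay 0 of dark container wagon 2
- wagon2_bay1 (a point): centre of the floor of bay 1 of dark container wagon 2
- wagon3_bay0 (a point): centre of the floor of bay 0 of dark container wagon 3
- wagon3_bay1 (a point): centre of the floor of bay 1 of dark container wagon 3
- cradle_seat (a point): where the middle of the locomotive's underside belongs in its white plastic cradle, 20 mm above the table; x along the cradle, z up. Two U-shaped saddles, 22 mm long, centred 46 mm either side of the middle, have cheeks 40 mm apart inside that rise 15 mm above the seat; end stops 148 mm apart inside rise 14 mm above it; the middle 70 mm is open at the sides for fingers. Fixed
- spare_bay0 (a point): centre of the floor of bay 0 of the white spare stand (150 x 46 mm, fixed, apart from the rack), 10 mm above the table; z up. Its two bays lie end to end along x, 68 mm apart, and are of the same size and make as the wagons' bays
- spare_bay1 (a point): centre of the floor of bay 1 of the white spare stand
- container1: brown freight container, 56 mm long (x) x 26 mm wide (y) x 28 mm high, about 60 g, loose on the table at first; origin at the centre of its underside, z up. Of the seven, which are all alike, up to two may be absent
- container2: brown freight container, like container1
- container3: brown freight container, like container1
- container4: brown freight container, like container1
- container5: brown freight container, like container1
- container6: brown freight container, like container1
- container7: brown freight container, like container1
- locomotive: grey locomotive, 140 mm long (x) x 32 mm wide (y), body from 8 to 30 mm high, cab up to 42 mm on its -x half (centred 30 mm from the middle), about 0.3 kg, loose on the table at first; origin at the centre of its underside, z up. It may sit in the cradle either way round
- coach: green passenger coach, 250 x 34 x 47 mm, bystander; origin at the centre of its underside
- ballast_wagon: yellow open ballast wagon, 110 x 36 x 37 mm, bystander; origin at the centre of its underside
- crane_car: orange crane car, 120 x 34 x 55 mm, bystander; origin at the centre of its underside
- pot: white ceramic mug-shaped storage pot with grey clip lid, 84 mm across, 90 mm high, handle on its +y side, bystander; origin at the centre of its underside
Mind the look-alikes: they are no part of the job. Leave any pink or yellow look-alike of the container4 alone.

How it is judged:
By the outcome, as a careful person would: the job done as asked, in the order asked, and still so for the second after the job is handed in, with the robot touching nothing.
Of container1, container2, container3, container4, container5, container6, container7 only 5 to 7 are there at a start; the rules pass over those that are not, and their reading is None.
At some moment in a run one of container1, container2, container3, container4, container5, container6, container7, locomotive may be knocked a few centimetres aside while the robot is not near it.
Once in a run the grip may slacken for a moment while it holds something.
It also fails if it takes over 210 s, if anything falls off the work surface, if the arm or the gripper's body presses on something with over 40 N, if the wrist force passes 120 N, or if a joint passes its speed limit or range.

## Working session

There is one attempt and no reset: what is moved stays moved. The work goes in short steps, Python scripts to look and compute and a shell command to move; the robot and the scene stay as the last step left them, time stands still between calls to the robot, and variables do not carry over. Pictures are saved under pics/ and viewed, and the job is handed in when it is done.

```bash
mkdir -p pics; ls; python3 - <<'E'
from rig import bot,vision
import cv2,numpy as np
s=bot.read_state();print(s['time_s'],s['position'],s['tcp_rot'],s['opening'],bot.hold_point_z)
for n in("scene","top","wrist"):
    p,d=vision.capture(n);cv2.imwrite(f"pics/{n}0.png",p[:,:,::-1]);np.savez(f"{n}0.npz",p=p,d=d)
    c=vision.get_calibration(n);print(n,c)
E
```

```text
pics
0.0 [0.13900976 0.60860041 0.22157387] [[-9.74837308e-01  2.22915976e-01 -8.31471827e-04]
 [ 2.22917221e-01  9.74835364e-01 -1.98137198e-03]
 [ 3.68868673e-04 -2.11686472e-03 -9.99997691e-01]] 1.003202058259758 0.0187
scene {'fx': 383.7636421850426, 'fy': 383.7636421850426, 'cx': 281.5775442526528, 'cy': 211.60602667317335, 'rvec': array([ 2.17142959,  0.64500861, -0.3333959 ]), 'tvec': array([-0.47708872, -0.16285514,  1.38757537])}
top {'fx': 503.43933526546095, 'fy': 503.43933526546095, 'cx': 285.17721784305365, 'cy': 200.0832469079743, 'rvec': array([ 2.17485471, -2.18476055,  0.11298033]), 'tvec': array([-0.0530757 ,  0.58696494,  1.48141944])}
wrist {'fx': 289.0571977231385, 'fy': 289.0571977231385, 'cx': 279.76352047377407, 'cy': 207.37137381327094, 'rvec': array([-2.25987274, -1.80150664, -0.2734369 ]), 'tvec': array([-0.62353445, -0.03628312,  0.39190517])}
```

View pics/top0.png

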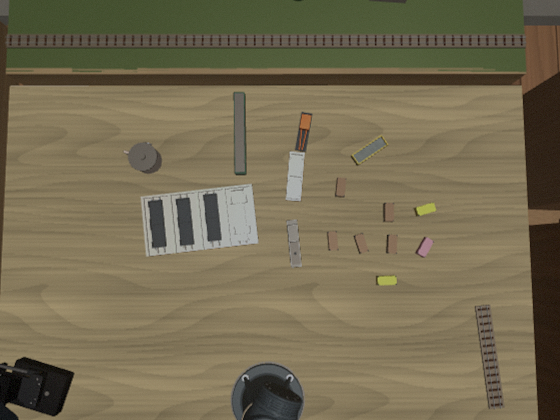

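View pics/scene0.png

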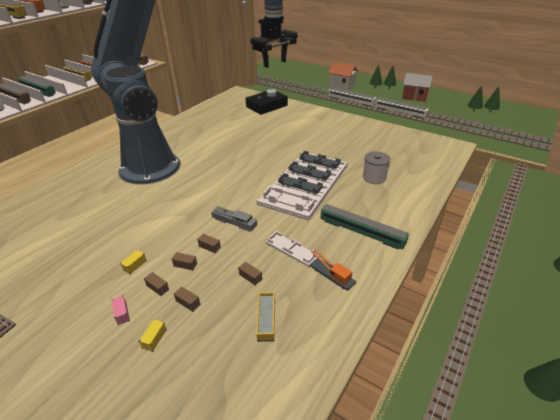

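View pics/wrist0.png

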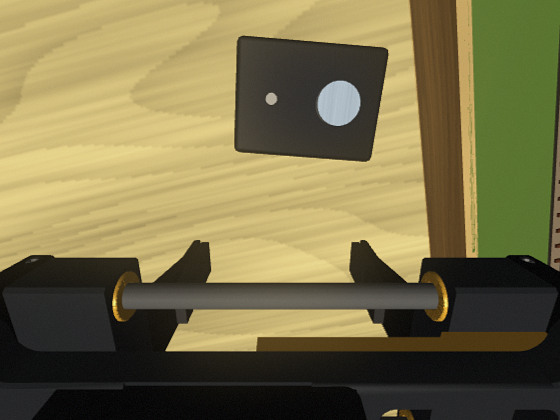

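```bash
cat > h.py <<'E'
import numpy as np,cv2
def cam(c):
    R=cv2.Rodrigues(np.array(c['rvec'],float))[0];return R,np.array(c['tvec'],float)
def ray(c,uv,z):
    R,t=cam(c);uv=np.atleast_2d(np.array(uv,float))
    d=np.c_[(uv[:,0]-c['cx'])/c['fx'],(uv[:,1]-c['cy'])/c['fy'],np.ones(len(uv))]@R
    o=-R.T@t
    return o+d*((z-o[2])/d[:,2])[:,None]
def proj(c,P):
    R,t=cam(c);q=np.atleast_2d(P)@R.T+t
    return np.c_[q[:,0]/q[:,2]*c['fx']+c['cx'],q[:,1]/q[:,2]*c['fy']+c['cy']]
def cloud(c,d):
    v,u=np.mgrid[:d.shape[0],:d.shape[1]];R,t=cam(c)
    q=np.stack([(u-c['cx'])/c['fx']*d,(v-c['cy'])/c['fy']*d,d],-1)
    return (q-t)@R
def rect(P):
    (x,y),(w,h),a=cv2.minAreaRect((P[:,:2]*1000).astype(np.float32))
    if w<h:w,h=h,w;a+=90
    a=(a+90)%180-90
    return x/1000,y/1000,w,h,a
def brown(p):
    h=cv2.cvtColor(p,cv2.COLOR_RGB2HSV).astype(int);return h
E
python3 - <<'E'
import numpy as np,cv2
from h import *
from rig import vision
z=np.load('top0.npz');p,d=z['p'],z['d'];c=vision.get_calibration('top')
X=cloud(c,d)
for v,u in[(187,340),(240,333),(245,294),(230,158),(215,211),(220,240),(175,295),(281,387),(300,300),(120,240)]:
    print((u,v),p[v,u],X[v,u].round(3))
m=(X[...,2]>.015)&(X[...,0]>.3)&(X[...,0]<.95)&(d>0)&(X[...,2]<.15)
n,l,st,ce=cv2.connectedComponentsWithStats(m.astype(np.uint8))
for i in range(1,n):
    if st[i,4]<30:continue
    Q=X[l==i];zt=np.percentile(Q[:,2],90);T=Q[Q[:,2]>zt-.004]
    print(ce[i].round(),st[i,4],zt.round(3),np.round(rect(T),3),np.median(p[l==i],0))
cv2.imwrite('pics/topc.png',cv2.resize(p[70:300,130:450,::-1],None,fx=2.5,fy=2.5,interpolation=cv2.INTER_CUBIC))
E
```

```text
(340, 187) [128 105  84] [ 0.625 -0.22   0.031]
(333, 240) [136 114  91] [ 0.467 -0.197  0.03 ]
(294, 245) [124 120 112] [ 0.453 -0.081  0.03 ]
(158, 230) [64 65 66] [0.499 0.323 0.024]
(211, 215) [66 66 69] [0.543 0.166 0.027]
(240, 220) [172 176 172] [0.528 0.08  0.016]
(295, 175) [163 166 162] [ 0.664 -0.086  0.019]
(387, 281) [172 175  86] [ 0.345 -0.357  0.021]
(300, 300) [140 127  97] [ 0.288 -0.099  0.001]
(240, 120) [108 101  94] [0.827 0.079 0.046]
[240. 133.] 983 0.05 [7.88000e-01 8.00000e-02 2.43845e+02 3.29740e+01 3.69000e-01] [106. 100.  93.]
[304. 131.] 376 0.047 [  0.789  -0.113 109.703  28.356  -7.308] [114.  79.  62.]
[369. 150.] 456 0.037 [  0.737  -0.311 111.465  36.334 -56.053] [108. 112. 104.]
[144. 158.] 800 0.086 [ 0.71   0.359 80.174 80.063 39.004] [99. 94. 86.]
[295. 176.] 37 0.024 [ 0.658 -0.087 38.617 24.141 86.109] [160. 163. 159.]
[341. 187.] 176 0.032 [ 0.625 -0.224 55.706 25.219 -7.032] [129. 106.  84.]
[231. 199.] 544 0.026 [ 5.55000e-01  1.43000e-01  2.11978e+02  1.39247e+02 -8.34690e+01] [167. 169. 163.]
[157. 220.] 878 0.037 [  0.517   0.324 139.75 
[... 608 characters left out ...]
66 0.022 [ 0.485  0.197 87.163  8.185  6.567] [166.  169.5 162.5]
[294. 244.] 519 0.042 [ 4.5400e-01 -7.8000e-02  1.1464e+02  2.9589e+01 -2.0500e-01] [132. 127. 118.]
[146. 241.] 75 0.021 [ 0.468  0.36  92.75   8.836  6.574] [157. 155. 146.]
[228. 237.] 41 0.024 [ 0.476  0.113 51.335  5.389  9.839] [169. 172. 169.]
[333. 241.] 173 0.032 [ 0.464 -0.197 54.611 24.72   5.938] [136. 112.  91.]
[361. 243.] 177 0.031 [ 0.456 -0.282 53.846 25.778 14.847] [135. 111.  90.]
[392. 244.] 180 0.031 [ 0.454 -0.375 54.732 25.357 -4.582] [132. 109.  87.]
[425. 247.] 188 0.031 [  0.444  -0.472  55.988  26.678 -30.422] [166. 128. 138.]
[386. 280.] 185 0.03 [ 0.346 -0.356 54.124 26.545 89.935] [170. 173.  84.]
```

View pics/topc.png

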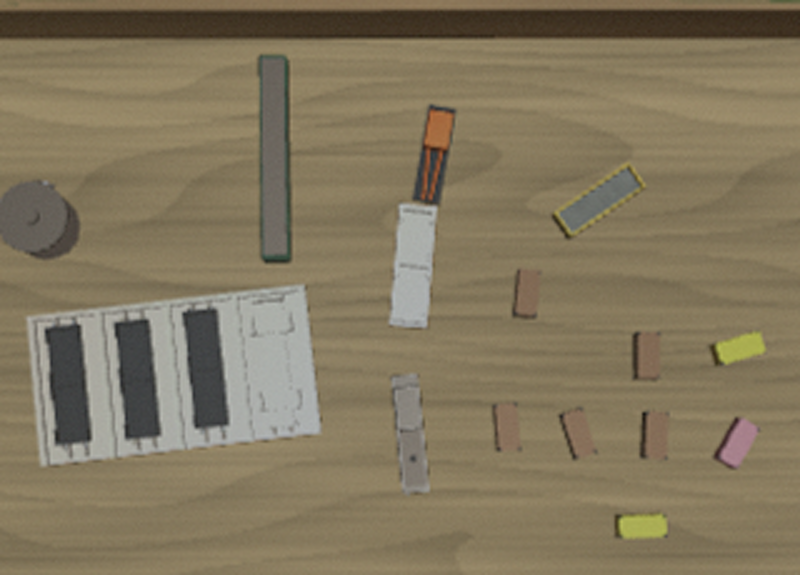

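```bash
python3 - <<'E'
import numpy as np,cv2
from h import *
from rig import vision,bot
c=vision.get_calibration('wrist');R,t=cam(c);s=bot.read_state();T=np.array(s['tcp_rot'])
o=-R.T@t;print('cam',o,'in tool',T.T@(o-s['position']),'axes in tool\n',(T.T@R.T).round(3))
E
python3 -m handwheel '[{"hand":1,"dx":4,"dy":-3,"wz":0.1},{"hand":1,"dx":4,"dy":-3,"wz":0.1},{"hand":1,"dx":4,"dy":-3,"wz":0.1},{"hand":1,"dx":4,"dy":-3,"wz":0.05},{"hand":1,"dx":4,"dy":-3},{"hand":1,"dx":4,"dy":-3},{"hand":1,"dx":3,"dy":-4},{"hand":1,"dx":3,"dy":-4},{"hand":1,"dy":-5},{"hand":1,"dy":-5}]'
```

```text
cam [0.05877665 0.62704415 0.383487  ] in tool [ 0.08239298 -0.00033634 -0.16167559] axes in tool
 [[-0.    -0.954 -0.3  ]
 [ 1.    -0.    -0.001]
 [ 0.    -0.3    0.954]]invalid input
```

```bash
python3 -m handwheel '[{"hand":1.0,"dx":4.0,"dy":-3.0,"dz":0,"wx":0,"wy":0,"wz":0.1}]'
```

```text
time_s: 0.25
position: [0.1759, 0.5817, 0.2222]
tcp_rot: [[-0.993, 0.116, -0.002], [0.116, 0.993, 0.003], [0.002, 0.002, -1.0]]
force: [0.9, -0.2, -0.1]
opening: 0.999
```

```bash
python3 -m handwheel '[{"hand":1,"dx":4,"dy":-3,"dz":0,"wx":0,"wy":0,"wz":0.1},{"hand":1,"dx":4,"dy":-3,"dz":0,"wx":0,"wy":0,"wz":0.1},{"hand":1,"dx":4,"dy":-3,"dz":0,"wx":0,"wy":0,"wz":0.03},{"hand":1,"dx":4,"dy":-3,"dz":0,"wx":0,"wy":0,"wz":0},{"hand":1,"dx":3,"dy":-4,"dz":0,"wx":0,"wy":0,"wz":0},{"hand":1,"dx":3,"dy":-4,"dz":0,"wx":0,"wy":0,"wz":0},{"hand":1,"dx":3,"dy":-4,"dz":0,"wx":0,"wy":0,"wz":0},{"hand":1,"dx":1,"dy":-4.8,"dz":0,"wx":0,"wy":0,"wz":0},{"hand":1,"dx":0,"dy":-4.8,"dz":0,"wx":0,"wy":0,"wz":0},{"hand":1,"dx":0,"dy":-4.8,"dz":0,"wx":0,"wy":0,"wz":0}]'
```

```text
time_s: 1.25
position: [0.4394, 0.1933, 0.2223]
tcp_rot: [[-0.994, -0.105, -0.0], [-0.105, 0.994, -0.0], [0.0, -0.0, -1.0]]
force: [0.5, -0.1, 0.6]
opening: 0.992
```

```bash
python3 -m handwheel '[{"hand":1,"dx":0,"dy":-4.8,"dz":0,"wx":0,"wy":0,"wz":0},{"hand":1,"dx":0,"dy":-4.8,"dz":0,"wx":0,"wy":0,"wz":0},{"hand":1,"dx":0,"dy":-4.8,"dz":0,"wx":0,"wy":0,"wz":0},{"hand":1,"dx":0,"dy":-4.8,"dz":0,"wx":0,"wy":0,"wz":0},{"hand":1,"dx":0,"dy":-4.8,"dz":0,"wx":0,"wy":0,"wz":0},{"hand":1,"dx":0,"dy":-4.8,"dz":0,"wx":0,"wy":0,"wz":0},{"hand":1,"dx":0,"dy":-2,"dz":0,"wx":0,"wy":0,"wz":0},{"hand":1,"dx":0,"dy":0,"dz":0,"wx":0,"wy":0,"wz":0}]'
```

```text
time_s: 2.05
position: [0.4398, -0.1158, 0.2225]
tcp_rot: [[-0.995, -0.1, 0.001], [-0.1, 0.995, -0.001], [-0.001, -0.001, -1.0]]
force: [-0.3, 0.3, 0.1]
opening: 0.999
```

Now a general measuring script using wrist image + depth.

```bash
cat > look.py <<'E'
import sys,numpy as np,cv2
from h import *
from rig import vision,bot
def look(cn,name,zlo=.014,zhi=.06,minpx=100,pic=True):
    c=vision.get_calibration(cn);p,d=vision.capture(cn)
    if pic: cv2.imwrite(f"pics/{name}.png",p[:,:,::-1])
    np.savez(name+'.npz',p=p,d=d,**{k:np.array(v) for k,v in c.items()})
    X=cloud(c,d);m=(X[...,2]>zlo)&(d>0)&(X[...,2]<zhi)&(X[...,0]>.25)
    if cn=='wrist':
        m&=(np.arange(420)[:,None]<330)
    n,l,st,ce=cv2.connectedComponentsWithStats(m.astype(np.uint8))
    for i in range(1,n):
        if st[i,4]<minpx:continue
        Q=X[l==i];zt=np.percentile(Q[:,2],95);tm=(l==i)&(X[...,2]>zt-.005)
        px=np.argwhere(tm)[:,::-1];P=ray(c,px,np.median(X[tm][:,2]))
        print(ce[i].round(),st[i,4],'z%.4f'%np.median(X[tm][:,2]),'x%.4f y%.4f L%.1f W%.1f a%.1f'%rect(P),np.median(p[tm],0))
    return c,p,d,X
if __name__=='__main__':
    look(sys.argv[1],sys.argv[2]);s=bot.read_state();print(s['time_s'],s['position'])
E
python3 look.py wrist w1
```

```text
[83. 86.] 1400 z0.0276 x0.3471 y-0.3545 L58.8 W26.8 a-88.7 [222. 209.   0.]
[  6. 157.] 555 z0.0272 x0.4431 y-0.4552 L47.2 W15.2 a-10.5 [201.5 111.  130. ]
[306. 197.] 2757 z0.0415 x0.4681 y-0.0804 L89.6 W30.7 a6.6 [134. 131. 117.]
[ 77. 175.] 1275 z0.0276 x0.4541 y-0.3730 L57.5 W29.6 a-3.9 [126.  91.  55.]
[150. 184.] 1121 z0.0276 x0.4564 y-0.2811 L56.6 W28.4 a17.2 [140. 104.  66.]
[216. 196.] 987 z0.0276 x0.4648 y-0.1962 L57.2 W27.5 a4.8 [150. 114.  74.]
[385. 234.] 365 z0.0174 x0.4988 y0.0337 L83.1 W9.5 a6.4 [220. 205. 188.]
[420. 243.] 2247 z0.0336 x0.4870 y0.0736 L53.0 W45.3 a-84.2 [214. 198. 180.]
[486. 238.] 1609 z0.0390 x0.4748 y0.1539 L43.7 W19.5 a-84.2 [50.  55.  55.5]
[542. 241.] 1520 z0.0385 x0.4856 y0.2366 L72.9 W33.4 a19.3 [35. 38. 37.]
[ 90. 240.] 883 z0.0276 x0.5440 y-0.3659 L47.8 W29.1 a-0.7 [122.  87.  53.]
[ 16. 241.] 698 z0.0277 x0.5549 y-0.4685 L45.3 W27.7 a-74.3 [221. 199.   0.]
[196. 314.] 128 z0.0276 x0.6444 y-0.2200 L21.1 W16.8 a-6.8 [120.  85.  52.]
[285. 325.] 164 z0.0193 x0.6527 y-0.0865 L41.0 W23.6 a-84.2 [198.  183.5 167.5]
2.1 [ 0.43911459 -0.11374823  0.22235376]
```

View pics/w1.png

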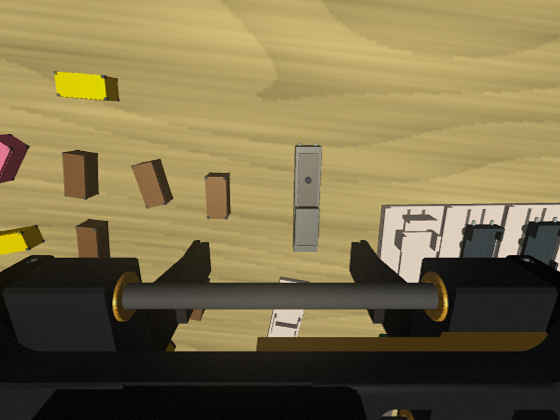

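```bash
cat > loc.py <<'E'
import numpy as np,cv2,sys
from h import *
z=np.load(sys.argv[1]+'.npz');c={k:z[k] for k in('fx','fy','cx','cy','rvec','tvec')}
X=cloud(c,z['d']);m=(X[...,2]>.012)&(z['d']>0)&(np.arange(420)[:,None]<330)
n,l=cv2.connectedComponents(m.astype(np.uint8))
u,v=int(sys.argv[2]),int(sys.argv[3]);Q=X[l==l[v,u]]
print('xyz rect',np.round(rect(Q),4),'z',np.percentile(Q[:,2],[5,50,95]).round(4))
x,y,L,W,a=rect(Q);ar=np.radians(a);q=(Q[:,:2]-[x,y])@np.array([[np.cos(ar),-np.sin(ar)],[np.sin(ar),np.cos(ar)]])
for s in np.arange(-.075,.076,.01):
    k=abs(q[:,0]-s)<.004
    if k.sum():print('%.3f'%s,np.median(Q[k,2]).round(4),(q[k,1].min()*1e3).round(1),(q[k,1].max()*1e3).round(1))
E
python3 loc.py w1 307 180
python3 - <<'E'
import cv2
a=cv2.imread('pics/w1.png');cv2.imwrite('pics/w1c.png',cv2.resize(a[130:340,180:470],None,fx=2.7,fy=2.7,interpolation=cv2.INTER_CUBIC))
E
```

```text
xyz rect [ 4.564000e-01 -8.090000e-02  1.421076e+02  3.263640e+01  5.331000e+00] z [0.0279 0.0337 0.0422]
-0.075 0.0156 8.3 10.9
-0.065 0.0292 -15.9 15.7
-0.055 0.0332 -16.3 16.1
-0.045 0.0332 -16.3 15.4
-0.035 0.0333 -16.3 16.1
-0.025 0.0333 -16.1 15.2
-0.015 0.0333 -15.9 15.7
-0.005 0.0333 -15.9 16.3
0.005 0.0342 -15.7 15.4
0.015 0.0416 -15.5 14.3
0.025 0.0414 -15.9 14.8
0.035 0.0415 -15.9 15.3
0.045 0.0413 -15.9 15.5
0.055 0.0414 -15.9 14.8
0.065 0.0297 -15.7 15.5
0.075 0.0288 -8.7 6.2
```

View pics/w1c.png

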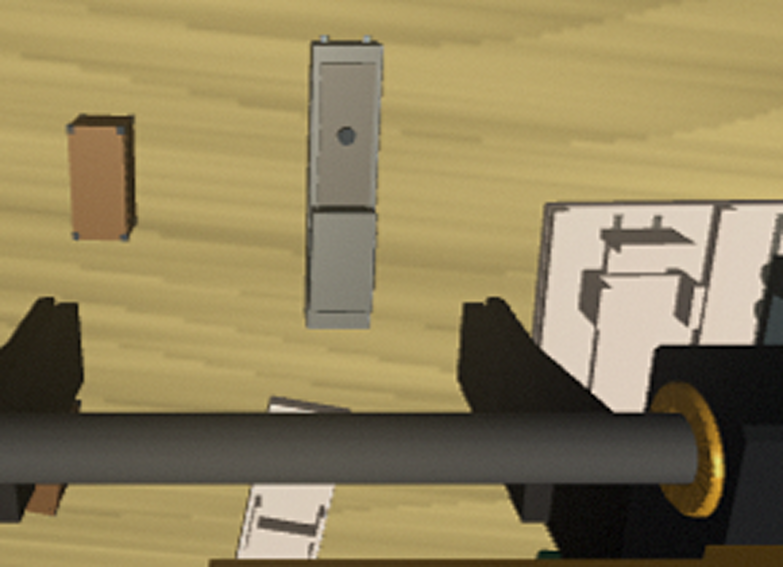

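```bash
python3 -m handwheel '[{"hand":1,"dx":0.9,"dy":1.6,"dz":-2,"wx":0,"wy":0,"wz":0},{"hand":1,"dx":0.85,"dy":1.65,"dz":-4,"wx":0,"wy":0,"wz":0},{"hand":1,"dx":0,"dy":0,"dz":-4.5,"wx":0,"wy":0,"wz":0},{"hand":1,"dx":0,"dy":0,"dz":-4.5,"wx":0,"wy":0,"wz":0},{"hand":1,"dx":0,"dy":0,"dz":-3,"wx":0,"wy":0,"wz":0},{"hand":1,"dx":0,"dy":0,"dz":-2,"wx":0,"wy":0,"wz":0},{"hand":1,"dx":0,"dy":0,"dz":-1,"wx":0,"wy":0,"wz":0},{"hand":1,"dx":0,"dy":0,"dz":-0.6,"wx":0,"wy":0,"wz":0},{"hand":1,"dx":0,"dy":0,"dz":0,"wx":0,"wy":0,"wz":0}]'
```

```text
time_s: 3.0
position: [0.4568, -0.0796, 0.0065]
tcp_rot: [[-0.994, -0.106, -0.0], [-0.106, 0.994, 0.0], [0.0, 0.0, -1.0]]
force: [-0.7, -0.5, -0.8]
opening: 0.999
```

```bash
python3 -m handwheel '[{"hand":-1,"dx":0,"dy":0,"dz":0,"wx":0,"wy":0,"wz":0},{"hand":-1,"dx":0,"dy":0,"dz":0,"wx":0,"wy":0,"wz":0},{"hand":-1,"dx":0,"dy":0,"dz":0,"wx":0,"wy":0,"wz":0},{"hand":-1,"dx":0,"dy":0,"dz":0,"wx":0,"wy":0,"wz":0},{"hand":-1,"dx":0,"dy":0,"dz":0,"wx":0,"wy":0,"wz":0},{"hand":-1,"dx":0,"dy":0,"dz":0,"wx":0,"wy":0,"wz":0},{"hand":-1,"dx":0,"dy":0,"dz":0,"wx":0,"wy":0,"wz":0},{"hand":-1,"dx":0,"dy":0,"dz":0,"wx":0,"wy":0,"wz":0}]'
```

```text
time_s: 3.8
position: [0.4567, -0.0801, 0.0065]
tcp_rot: [[-0.995, -0.105, -0.0], [-0.105, 0.995, 0.0], [0.0, 0.0, -1.0]]
force: [0.0, 0.2, 0.1]
opening: 0.366
```

```bash
python3 -m handwheel '[{"hand":-1,"dx":0,"dy":0,"dz":1,"wx":0,"wy":0,"wz":0},{"hand":-1,"dx":0,"dy":0,"dz":3,"wx":0,"wy":0,"wz":0},{"hand":-1,"dx":0,"dy":0,"dz":4,"wx":0,"wy":0,"wz":0},{"hand":-1,"dx":0,"dy":0,"dz":4,"wx":0,"wy":0,"wz":0},{"hand":-1,"dx":0,"dy":2,"dz":4,"wx":0,"wy":0,"wz":0},{"hand":-1,"dx":0,"dy":4,"dz":4,"wx":0,"wy":0,"wz":0},{"hand":-1,"dx":0,"dy":4,"dz":4,"wx":0,"wy":0,"wz":0},{"hand":-1,"dx":0,"dy":4,"dz":4,"wx":0,"wy":0,"wz":0},{"hand":-1,"dx":0,"dy":2,"dz":0,"wx":0,"wy":0,"wz":0},{"hand":-1,"dx":0,"dy":0,"dz":0,"wx":0,"wy":0,"wz":0}]'; python3 look.py wrist w2
```

```text
time_s: 4.8
position: [0.4556, 0.0683, 0.2738]
tcp_rot: [[-0.994, -0.109, 0.001], [-0.109, 0.994, 0.001], [-0.001, 0.001, -1.0]]
force: [0.1, 1.1, -4.6]
opening: 0.367
[ 33. 150.] 1096 z0.0277 x0.4563 y-0.2799 L56.4 W31.5 a17.1 [138.  99.  60.]
[ 95. 162.] 973 z0.0277 x0.4647 y-0.1953 L56.6 W29.8 a4.3 [148. 109.  68.]
[362. 215.] 493 z0.0175 x0.5068 y0.1996 L134.6 W9.4 a6.4 [235. 228. 212.]
[415. 215.] 526 z0.0174 x0.4980 y0.2808 L134.6 W10.2 a6.4 [236. 226. 210.]
[450. 229.] 3228 z0.0389 x0.5170 y0.3240 L141.5 W43.0 a6.3 [63.5 70.  68. ]
[392. 222.] 2091 z0.0391 x0.4963 y0.2397 L88.0 W41.9 a6.2 [72. 77. 76.]
[337. 225.] 2000 z0.0392 x0.5089 y0.1589 L87.0 W40.9 a6.5 [77. 82. 82.]
[ 87. 261.] 773 z0.0277 x0.6251 y-0.2220 L59.0 W29.0 a-7.1 [138. 100.  61.]
[177. 252.] 137 z0.0194 x0.5961 y-0.0805 L40.7 W15.8 a-83.8 [230.  223.5 203. ]
4.85 [0.45530621 0.06693501 0.2728685 ]
```

View pics/w2.png

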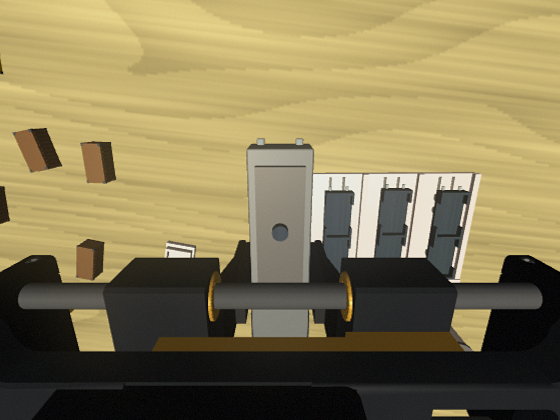

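```bash
python3 - <<'E'
import numpy as np,cv2
from h import *
from rig import vision
for nm in('top0','w1','w2'):
    z=np.load(nm+'.npz');c=vision.get_calibration('top') if nm=='top0' else {k:z[k] for k in('fx','fy','cx','cy','rvec','tvec')}
    X=cloud(c,z['d']).reshape(-1,3);X=X[z['d'].ravel()>0]
    a=np.radians(6.4);R=np.array([[np.cos(a),-np.sin(a)],[np.sin(a),np.cos(a)]])
    q=(X[:,:2]-[.544,.0795])@R
    k=(X[:,2]>.0285)&(X[:,2]<.037)&(abs(q[:,0])<.09)&(abs(q[:,1])<.035)
    if nm=='w2':k&=X[:,2]<.036
    print(nm,k.sum(),(q[k].min(0)*1e3).round(1),(q[k].max(0)*1e3).round(1))
    if k.sum()<2000:
        for lo in np.arange(-.08,.08,.01):
            j=k&(q[:,0]>=lo)&(q[:,0]<lo+.01)
            if j.sum():print('%.3f'%lo,j.sum(),np.sort((q[j,1]*1e3).round(0))[[0,j.sum()//4,j.sum()//2,-j.sum()//4,-1]], (q[j,0].min()*1e3).round(1),(q[j,0].max()*1e3).round(1))
E
```

```text
top0 81 [-78.9 -23.9] [78.7 25.9]
-0.080 19 [-16. -10.   2.  11.  17.] -78.9 -74.0
-0.060 6 [-22. -22.  23.  23.  26.] -56.2 -52.3
-0.050 11 [-23. -22. -20.  25.  26.] -49.7 -40.1
-0.040 5 [-23. -20.  21.  24.  24.] -37.9 -34.9
0.030 4 [-22. -20. -19.  22.  22.] 34.7 38.3
0.040 14 [-24. -21.  21.  24.  25.] 40.1 49.6
0.050 3 [-21. -21. -21.  24.  24.] 53.0 56.2
0.070 19 [-15.  -9.   3.  12.  18.] 73.9 78.7
w1 336 [-79.2 -24.3] [-34.   26.9]
-0.080 137 [-18.  -8.   1.  10.  19.] -79.2 -73.7
-0.060 67 [-24. -22.  21.  23.  27.] -56.8 -50.0
-0.050 84 [-24. -22.  21.  22.  27.] -49.7 -40.4
-0.040 48 [-24. -22.  21.  22.  27.] -39.8 -34.0Traceback (most recent call last):
  File "<stdin>", line 11, in <module>
    return umr_minimum(a, axis, None, out, keepdims, initial, where)
ValueError: zero-size array to reduction operation minimum which has no identity
```

```bash
python3 - <<'E'
import numpy as np,cv2
from h import *
z=np.load('w2.npz');c={k:z[k] for k in('fx','fy','cx','cy','rvec','tvec')}
X=cloud(c,z['d']);d=z['d']
m=np.zeros(d.shape,bool);m[130:240,235:325]=1
m&=(X[...,2]>.2)
Q=X[m];print(len(Q),np.percentile(Q[:,2],[0,5,50,95]),'near end x',Q[:,0].min())
B=Q[(Q[:,0]<.43)]
for x in np.arange(.375,.44,.01):
    b=B[abs(B[:,0]-x)<.004]
    if len(b):print(round(x,3),b[:,1].min().round(4),b[:,1].max().round(4),np.median(b[:,2]).round(4))
E
```

```text
6275 [0.27910155 0.29375582 0.30074191 0.30277862] near end x 0.3734523680300687
0.375 0.0588 0.0588 0.4354
0.385 0.0454 0.0762 0.2931
0.395 0.0447 0.0773 0.2984
0.405 0.0459 0.0782 0.3014
0.415 0.0471 0.0797 0.3012
0.425 0.0478 0.0806 0.3011
```

```bash
python3 -m handwheel '[{"hand":-1,"dx":2,"dy":0.4,"dz":0,"wx":0,"wy":0,"wz":0.007},{"hand":-1,"dx":4,"dy":0.6,"dz":0,"wx":0,"wy":0,"wz":0},{"hand":-1,"dx":2.75,"dy":0.4,"dz":-2,"wx":0,"wy":0,"wz":0},{"hand":-1,"dx":0,"dy":0,"dz":-4.5,"wx":0,"wy":0,"wz":0},{"hand":-1,"dx":0,"dy":0,"dz":-4.5,"wx":0,"wy":0,"wz":0},{"hand":-1,"dx":0,"dy":0,"dz":-4.5,"wx":0,"wy":0,"wz":0},{"hand":-1,"dx":0,"dy":0,"dz":-3,"wx":0,"wy":0,"wz":0},{"hand":-1,"dx":0,"dy":0,"dz":-2,"wx":0,"wy":0,"wz":0},{"hand":-1,"dx":0,"dy":0,"dz":0,"wx":0,"wy":0,"wz":0},{"hand":-1,"dx":0,"dy":0,"dz":0,"wx":0,"wy":0,"wz":0}]'; python3 look.py wrist w3
```

```text
time_s: 5.85
position: [0.5438, 0.079, 0.0671]
tcp_rot: [[-0.994, -0.111, -0.002], [-0.111, 0.994, -0.0], [0.002, 0.0, -1.0]]
force: [0.5, 0.0, -3.7]
opening: 0.365
[338. 183.] 1860 z0.0175 x0.5128 y0.1185 L127.8 W8.8 a6.5 [230. 227. 211.]
[447. 183.] 2131 z0.0173 x0.5034 y0.1991 L127.0 W10.5 a6.4 [231. 219. 202.]
[228. 179.] 1723 z0.0175 x0.5190 y0.0374 L120.8 W8.7 a6.4 [229. 233. 225.]
[283. 132.] 813 z0.0336 x0.4682 y0.0725 L35.9 W4.4 a-83.6 [230. 235. 232.]
[513. 202.] 10288 z0.0388 x0.4968 y0.2391 L86.3 W44.4 a6.8 [55. 63. 63.]
[399. 196.] 7577 z0.0392 x0.5079 y0.1588 L82.9 W41.8 a6.4 [69. 75. 76.]
[317. 172.] 254 z0.0345 x0.4955 y0.0982 L22.1 W4.8 a8.3 [230. 231. 218.]
[ 83. 267.] 558 z0.0190 x0.5980 y-0.0784 L39.8 W17.8 a86.4 [189.5 177.  160. ]
[471. 317.] 543 z0.0389 x0.5903 y0.2377 L19.5 W9.2 a-83.6 [49.  52.5 52. ]
5.9 [0.54475009 0.07913009 0.06804047]
```

View pics/w3.png

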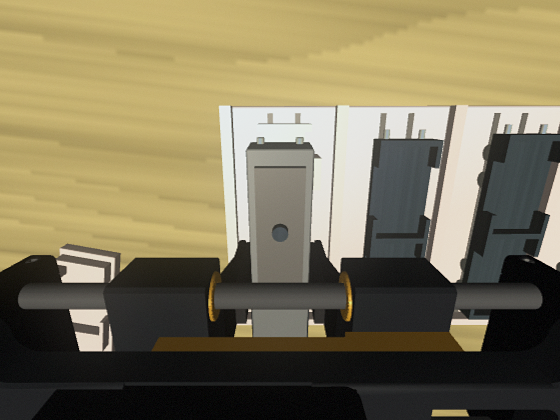

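```bash
python3 - <<'E'
import numpy as np,cv2
from h import *
z=np.load('w3.npz');c={k:z[k] for k in('fx','fy','cx','cy','rvec','tvec')}
X=cloud(c,z['d']);d=z['d']
m=np.zeros(d.shape,bool);m[130:240,235:325]=1
m&=(X[...,2]>.06)&(X[...,2]<.12)
Q=X[m]
a=np.radians(6.4);R=np.array([[np.cos(a),-np.sin(a)],[np.sin(a),np.cos(a)]])
q=(Q[:,:2]-[.5442,.081])@R*1e3
print(q[:,0].min())
for x in np.arange(-75,-20,5):
    b=q[abs(q[:,0]-x)<2.5];zz=Q[abs(q[:,0]-x)<2.5]
    if len(b):print(x,b[:,1].min().round(1),b[:,1].max().round(1),(b[:,1].min()+b[:,1].max())/2,np.median(zz[:,2]).round(4))
E
```

```text
-73.26959238476428
-75 -14.6 9.0 -2.7992556164953557 0.0778
-70 -18.2 13.1 -2.5613158325586527 0.0878
-65 -18.4 13.4 -2.4958090336792633 0.0931
-60 -18.6 13.4 -2.597333210381704 0.0953
-55 -18.4 13.3 -2.5339776537784466 0.0962
-50 -18.6 13.4 -2.595344400978963 0.0958
-45 -18.6 13.0 -2.7730240793728047 0.0955
-40 -18.5 13.3 -2.5856594544037996 0.0951
-35 -18.6 13.4 -2.5958526818547023 0.0948
-30 -18.3 13.2 -2.564004984534903 0.0947
-25 -18.5 13.4 -2.5500129546852763 0.094
```

```bash
python3 -m handwheel '[{"hand":-1,"dx":0.12,"dy":0.27,"dz":-1,"wx":0,"wy":0,"wz":0},{"hand":-1,"dx":0,"dy":0,"dz":-1,"wx":0,"wy":0,"wz":0},{"hand":-1,"dx":0,"dy":0,"dz":-0.8,"wx":0,"wy":0,"wz":0},{"hand":-1,"dx":0,"dy":0,"dz":-0.5,"wx":0,"wy":0,"wz":0},{"hand":-1,"dx":0,"dy":0,"dz":-0.3,"wx":0,"wy":0,"wz":0},{"hand":-1,"dx":0,"dy":0,"dz":-0.1,"wx":0,"wy":0,"wz":0},{"hand":-1,"dx":0,"dy":0,"dz":0,"wx":0,"wy":0,"wz":0}]'; python3 look.py wrist w4
```

```text
time_s: 6.6
position: [0.5447, 0.0826, 0.031]
tcp_rot: [[-0.994, -0.112, -0.001], [-0.112, 0.994, -0.0], [0.001, 0.0, -1.0]]
force: [-2.6, -0.8, 0.9]
opening: 0.365
[213. 180.] 2301 z0.0175 x0.5138 y0.0369 L110.5 W9.0 a6.4 [230. 234. 224.]
[344. 180.] 2320 z0.0175 x0.5045 y0.1174 L111.1 W9.0 a6.4 [230. 226. 211.]
[433. 196.] 12507 z0.0391 x0.5064 y0.1585 L80.9 W42.4 a6.4 [68. 74. 74.]
[279. 203.] 11346 z0.0575 x0.5112 y0.0782 L70.8 W52.7 a6.4 [133. 128. 116.]
[537. 203.] 5827 z0.0385 x0.4947 y0.2211 L76.4 W23.7 a22.5 [31. 31. 29.]
[247. 321.] 114 z0.0345 x0.5904 y0.0649 L16.3 W5.6 a-0.4 [226.  213.5 196.5]
[311. 321.] 115 z0.0343 x0.5858 y0.1079 L15.8 W5.3 a8.6 [228. 213. 197.]
[486. 317.] 109 z0.0247 x0.5796 y0.2302 L16.5 W1.9 a6.5 [27. 28. 26.]
6.65 [0.54492639 0.08260356 0.03098536]
```

View pics/w4.png

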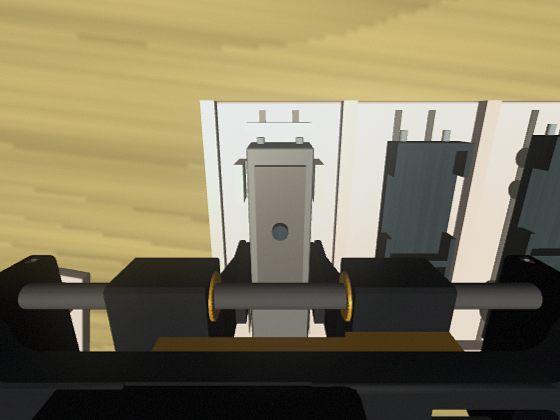

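```bash
cat > chk.py <<'E'
import numpy as np,cv2,sys
from h import *
z=np.load(sys.argv[1]+'.npz');c={k:z[k] for k in('fx','fy','cx','cy','rvec','tvec')}
X=cloud(c,z['d']);d=z['d']
m=np.zeros(d.shape,bool);m[60:250,215:345]=1
m&=(X[...,2]>.026)&(X[...,2]<.12)
Q=X[m]
a=np.radians(6.4);R=np.array([[np.cos(a),-np.sin(a)],[np.sin(a),np.cos(a)]])
q=(Q[:,:2]-[.5442,.081])@R*1e3
for x in np.arange(-80,-20,3):
    k=abs(q[:,0]-x)<1.5;b=q[k];zz=Q[k,2]
    if len(b):
        h=zz>.0365;print(x,'lo',(~h).sum(),'hi',h.sum(),*( [b[h,1].min().round(1),b[h,1].max().round(1),np.median(zz[h]).round(4)] if h.sum() else []), 'lo y',*( [b[~h,1].min().round(1),b[~h,1].max().round(1)] if (~h).sum() else []))
E
python3 chk.py w4
```

```text
-80 lo 67 hi 0 lo y -17.4 18.0
-77 lo 408 hi 0 lo y -17.6 18.2
-74 lo 201 hi 0 lo y -17.6 17.8
-71 lo 0 hi 82 -10.8 12.4 0.0418 lo y
-68 lo 22 hi 588 -14.8 16.7 0.0534 lo y -14.3 16.1
-65 lo 0 hi 427 -15.0 16.8 0.0559 lo y
-62 lo 0 hi 415 -15.1 16.9 0.0558 lo y
-59 lo 0 hi 497 -15.1 16.5 0.0587 lo y
-56 lo 128 hi 416 -14.9 16.6 0.0593 lo y -24.7 25.0
-53 lo 120 hi 399 -14.9 16.7 0.0592 lo y -24.9 25.0
-50 lo 115 hi 399 -15.1 16.9 0.0589 lo y -24.6 25.1
-47 lo 114 hi 382 -15.1 16.4 0.0588 lo y -24.8 25.2
-44 lo 109 hi 374 -14.8 16.5 0.0586 lo y -24.7 24.8
-41 lo 107 hi 374 -14.9 16.7 0.0585 lo y -24.9 24.9
-38 lo 113 hi 360 -15.1 17.0 0.0583 lo y -24.4 25.2
-35 lo 49 hi 347 -15.2 16.8 0.0582 lo y -24.7 25.2
-32 lo 0 hi 381 -14.7 16.5 0.0582 lo y
-29 lo 0 hi 356 -14.8 16.7 0.0582 lo y
-26 lo 0 hi 321 -15.0 16.7 0.0581 lo y
-23 lo 0 hi 280 -15.0 16.8 0.0576 lo y
```

```bash
python3 -m handwheel '[{"hand":-1,"dx":0,"dy":-0.08,"dz":-0.15,"wx":0,"wy":0,"wz":0},{"hand":-1,"dx":0,"dy":0,"dz":-0.15,"wx":0,"wy":0,"wz":0},{"hand":-1,"dx":0,"dy":0,"dz":-0.1,"wx":0,"wy":0,"wz":0}]'
```

```text
time_s: 6.95
position: [0.5444, 0.0821, 0.0279]
tcp_rot: [[-0.994, -0.113, -0.002], [-0.113, 0.994, 0.0], [0.002, 0.001, -1.0]]
force: [-8.5, 1.2, 20.3]
opening: 0.362
```

```bash
python3 -m handwheel '[{"hand":0.3,"dx":0,"dy":0,"dz":0,"wx":0,"wy":0,"wz":0},{"hand":0.3,"dx":0,"dy":0,"dz":0,"wx":0,"wy":0,"wz":0},{"hand":0.3,"dx":0,"dy":0,"dz":0,"wx":0,"wy":0,"wz":0},{"hand":0.3,"dx":0,"dy":0,"dz":2,"wx":0,"wy":0,"wz":0},{"hand":0.3,"dx":0,"dy":0,"dz":4,"wx":0,"wy":0,"wz":0},{"hand":0.3,"dx":-1,"dy":0,"dz":4,"wx":0,"wy":0,"wz":0},{"hand":0.3,"dx":-4,"dy":0,"dz":2,"wx":0,"wy":0,"wz":0},{"hand":0.3,"dx":-4,"dy":0,"dz":0,"wx":0,"wy":0,"wz":0},{"hand":0.3,"dx":-2,"dy":0,"dz":0,"wx":0,"wy":0,"wz":0},{"hand":0.3,"dx":0,"dy":0,"dz":0,"wx":0,"wy":0,"wz":0}]'; python3 look.py wrist w5
```

```text
time_s: 7.95
position: [0.432, 0.082, 0.1466]
tcp_rot: [[-0.994, -0.112, -0.003], [-0.112, 0.994, 0.0], [0.003, 0.001, -1.0]]
force: [-0.1, -0.6, -0.1]
opening: 0.648
[ 14. 204.] 1555 z0.0276 x0.4654 y-0.1871 L60.7 W26.0 a-9.6 [124.  87.  52.]
[230. 230.] 197 z0.0175 x0.4744 y0.0322 L35.0 W8.6 a7.8 [226. 226. 209.]
[379. 243.] 420 z0.0174 x0.4780 y0.1965 L78.8 W9.6 a6.4 [227. 213. 196.]
[432. 244.] 1367 z0.0391 x0.4612 y0.2355 L42.7 W17.9 a-83.6 [57. 59. 57.]
[502. 251.] 1716 z0.0389 x0.4562 y0.3169 L44.5 W19.2 a-83.6 [52.5 59.  59.5]
[305. 249.] 491 z0.0175 x0.4876 y0.1156 L77.7 W8.3 a6.4 [227. 217. 201.]
[267. 256.] 2145 z0.0530 x0.4914 y0.0751 L35.3 W30.6 a6.4 [127. 121. 109.]
[356. 250.] 495 z0.0394 x0.4685 y0.1664 L29.2 W15.4 a60.1 [67. 72. 73.]
[235. 319.] 150 z0.0176 x0.5855 y0.0443 L28.8 W8.3 a4.0 [224. 211. 195.]
[269. 318.] 555 z0.0568 x0.5470 y0.0849 L32.1 W21.1 a77.8 [41.5 40.5 39. ]
[303. 319.] 146 z0.0176 x0.5764 y0.1258 L28.6 W7.3 a7.6 [225. 211. 195.]
[332. 321.] 413 z0.0393 x0.5489 y0.1453 L10.5 W3.3 a9.0 [65. 68. 68.]
8.0 [0.43528039 0.08173173 0.14685605]
```

View pics/w5.png

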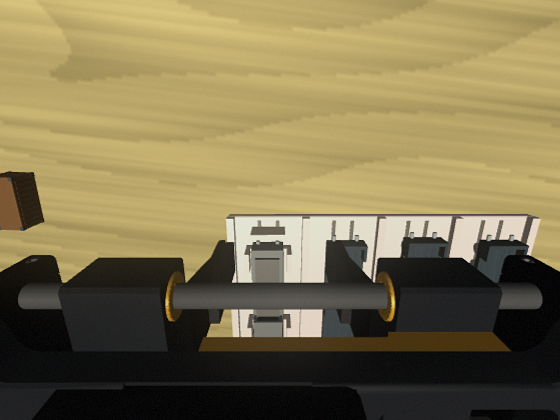

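```bash
python3 -m handwheel '[{"hand":0.3,"dx":0,"dy":-3,"dz":2,"wx":0,"wy":0,"wz":0},{"hand":0.3,"dx":0,"dy":-4,"dz":2.5,"wx":0,"wy":0,"wz":0},{"hand":0.3,"dx":0,"dy":-4.5,"dz":1.5,"wx":0,"wy":0,"wz":0},{"hand":0.3,"dx":0,"dy":-4.8,"dz":0,"wx":0,"wy":0,"wz":0},{"hand":0.3,"dx":0,"dy":-4.8,"dz":0,"wx":0,"wy":0,"wz":0},{"hand":0.3,"dx":0,"dy":-4.5,"dz":0,"wx":0,"wy":0,"wz":0},{"hand":0.3,"dx":0,"dy":-2,"dz":0,"wx":0,"wy":0,"wz":0},{"hand":0.3,"dx":0,"dy":0,"dz":0,"wx":0,"wy":0,"wz":0}]'; python3 look.py wrist w6
```

```text
time_s: 8.8
position: [0.4381, -0.1994, 0.2068]
tcp_rot: [[-0.994, -0.107, 0.004], [-0.107, 0.994, -0.003], [-0.003, -0.004, -1.0]]
force: [-0.1, -0.2, 0.7]
opening: 0.65
[151.  93.] 1431 z0.0276 x0.3471 y-0.3551 L57.4 W26.8 a-88.8 [230. 231.   7.]
[ 55. 167.] 1407 z0.0277 x0.4446 y-0.4716 L58.3 W29.0 a-30.8 [232. 133. 155.]
[138. 184.] 1245 z0.0276 x0.4540 y-0.3734 L57.3 W28.6 a-4.4 [147. 109.  69.]
[213. 194.] 1098 z0.0276 x0.4564 y-0.2814 L56.8 W28.1 a17.1 [161. 123.  81.]
[281. 207.] 978 z0.0275 x0.4646 y-0.1968 L56.9 W26.8 a4.2 [153. 115.  74.]
[452. 238.] 296 z0.0174 x0.4845 y0.0318 L54.3 W10.2 a6.3 [231. 218. 201.]
[490. 249.] 2059 z0.0526 x0.4990 y0.0723 L49.0 W31.9 a6.3 [113. 107.  97.]
[146. 245.] 594 z0.0276 x0.5359 y-0.3665 L32.0 W27.2 a-1.3 [136.  99.  61.]
[547. 251.] 753 z0.0385 x0.4762 y0.1415 L21.8 W19.2 a-83.7 [31. 33. 32.]
[ 65. 250.] 893 z0.0276 x0.5569 y-0.4764 L60.3 W28.2 a-74.4 [229. 211.   0.]
[248. 319.] 407 z0.0277 x0.6323 y-0.2244 L40.5 W26.6 a-6.7 [128.  92.  56.]
8.85 [ 0.43711307 -0.19682008  0.20650583]
```

View pics/w6.png

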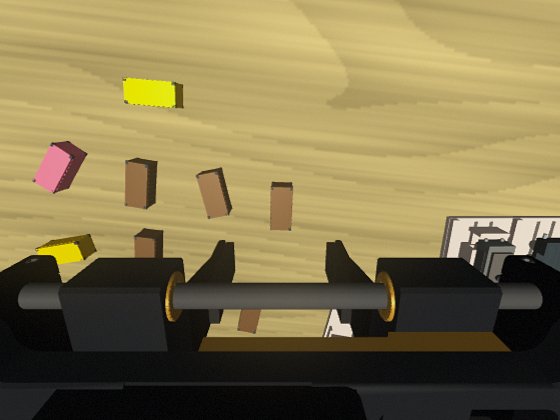

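```bash
python3 -m handwheel '[{"hand":0.3,"dx":1.4,"dy":0,"dz":-3,"wx":0,"wy":0,"wz":-0.035},{"hand":0.3,"dx":1.3,"dy":0,"dz":-4.5,"wx":0,"wy":0,"wz":0},{"hand":0.3,"dx":0,"dy":0,"dz":-4.8,"wx":0,"wy":0,"wz":0},{"hand":0.3,"dx":0,"dy":0,"dz":-4.5,"wx":0,"wy":0,"wz":0},{"hand":0.3,"dx":0,"dy":0,"dz":-2.2,"wx":0,"wy":0,"wz":0},{"hand":0.3,"dx":0,"dy":0,"dz":-1,"wx":0,"wy":0,"wz":0},{"hand":0.3,"dx":0,"dy":0,"dz":0,"wx":0,"wy":0,"wz":0},{"hand":-1,"dx":0,"dy":0,"dz":0,"wx":0,"wy":0,"wz":0},{"hand":-1,"dx":0,"dy":0,"dz":0,"wx":0,"wy":0,"wz":0},{"hand":-1,"dx":0,"dy":0,"dz":0,"wx":0,"wy":0,"wz":0}]'; python3 -m handwheel '[{"hand":-1,"dx":0,"dy":0,"dz":0,"wx":0,"wy":0,"wz":0},{"hand":-1,"dx":0,"dy":0,"dz":0,"wx":0,"wy":0,"wz":0},{"hand":-1,"dx":0,"dy":0,"dz":0,"wx":0,"wy":0,"wz":0}]'
```

```text
time_s: 9.85
position: [0.4634, -0.1948, 0.008]
tcp_rot: [[-0.997, -0.077, 0.002], [-0.077, 0.997, -0.002], [-0.002, -0.002, -1.0]]
force: [-0.1, 1.0, 0.0]
opening: 0.461
time_s: 10.15
position: [0.4629, -0.1947, 0.0073]
tcp_rot: [[-0.997, -0.077, 0.001], [-0.077, 0.997, -0.001], [-0.001, -0.001, -1.0]]
force: [0.1, 0.6, 5.9]
opening: 0.299
```

```bash
python3 -m handwheel '[{"hand":-1,"dx":0,"dy":0,"dz":2,"wx":0,"wy":0,"wz":0.035},{"hand":-1,"dx":0,"dy":0,"dz":4,"wx":0,"wy":0,"wz":0},{"hand":-1,"dx":0,"dy":1.5,"dz":4.5,"wx":0,"wy":0,"wz":0},{"hand":-1,"dx":0.7,"dy":4,"dz":1.5,"wx":0,"wy":0,"wz":0},{"hand":-1,"dx":1,"dy":4.85,"dz":0,"wx":0,"wy":0,"wz":0},{"hand":-1,"dx":1,"dy":4.85,"dz":0,"wx":0,"wy":0,"wz":0},{"hand":-1,"dx":1,"dy":4.85,"dz":0,"wx":0,"wy":0,"wz":0},{"hand":-1,"dx":0,"dy":4.9,"dz":0,"wx":0,"wy":0,"wz":0},{"hand":-1,"dx":0,"dy":4.9,"dz":0,"wx":0,"wy":0,"wz":0},{"hand":-1,"dx":0,"dy":4,"dz":0,"wx":0,"wy":0,"wz":0}]'; python3 -m handwheel '[{"hand":-1,"dx":0,"dy":1.4,"dz":-2,"wx":0,"wy":0,"wz":0},{"hand":-1,"dx":0,"dy":0,"dz":-3,"wx":0,"wy":0,"wz":0},{"hand":-1,"dx":0,"dy":0,"dz":0,"wx":0,"wy":0,"wz":0}]'; python3 look.py wrist w7
```

```text
time_s: 11.15
position: [0.4986, 0.1467, 0.1264]
tcp_rot: [[-0.994, -0.113, -0.001], [-0.113, 0.994, 0.0], [0.001, 0.0, -1.0]]
force: [0.7, -0.3, 0.5]
opening: 0.296
time_s: 11.45
position: [0.4962, 0.1587, 0.0737]
tcp_rot: [[-0.994, -0.114, -0.008], [-0.114, 0.994, -0.001], [0.008, 0.0, -1.0]]
force: [-0.7, -0.4, -0.3]
opening: 0.299
[162. 216.] 6528 z0.0532 x0.4952 y0.0776 L42.0 W31.3 a6.5 [135. 129. 115.]
[229. 211.] 1126 z0.0175 x0.4950 y0.1171 L91.8 W8.7 a6.4 [230. 233. 220.]
[331. 211.] 1122 z0.0175 x0.4858 y0.1979 L91.8 W8.7 a6.4 [231. 225. 209.]
[434. 212.] 1323 z0.0173 x0.4775 y0.2787 L93.7 W10.6 a6.4 [231. 220. 203.]
[500. 227.] 6592 z0.0388 x0.4821 y0.3200 L70.2 W44.5 a6.5 [48. 53. 52.]
[388. 220.] 4164 z0.0393 x0.4625 y0.2362 L41.7 W18.4 a-83.5 [77. 82. 82.]
[280. 203.] 1463 z0.0394 x0.4747 y0.1558 L40.0 W18.6 a-83.5 [84. 88. 90.]
[281. 324.] 526 z0.0296 x0.5764 y0.1675 L39.4 W20.1 a-83.5 [66. 73. 75.]
[466. 319.] 919 z0.0294 x0.5586 y0.3246 L36.1 W20.1 a-83.5 [64. 72. 73.]
11.5 [0.49744462 0.1582707  0.07519661]
```

View pics/w7.png

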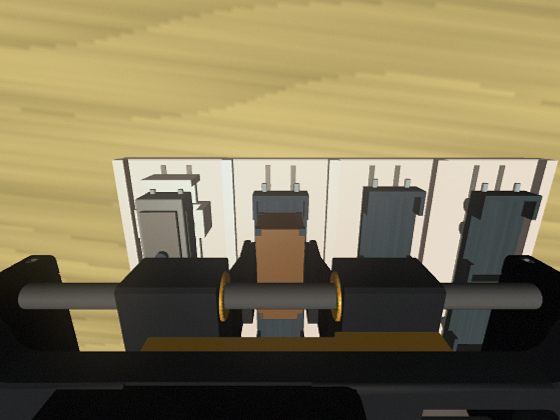

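```bash
cat > held.py <<'E'
# held.py npz bx by ang : held container relative to bay
import numpy as np,cv2,sys
from h import *
z=np.load(sys.argv[1]+'.npz');c={k:z[k] for k in('fx','fy','cx','cy','rvec','tvec')}
bx,by,an=map(float,sys.argv[2:5]);X=cloud(c,z['d']);p=z['p'].astype(int)
m=np.zeros(z['d'].shape,bool);m[150:278,235:330]=1
m&=(p[...,0]>p[...,2]*1.3)&(p[...,0]<215)&(X[...,2]>.03)
Q=X[m];zt=np.percentile(Q[:,2],90);T=Q[Q[:,2]>zt-.004]
a=np.radians(an);R=np.array([[np.cos(a),-np.sin(a)],[np.sin(a),np.cos(a)]])
q=(T[:,:2]-[bx,by])@R*1e3
print('top z',zt.round(4),'near edge x %.1f (want -28)'%np.percentile(q[:,0],1))
for lo,hi in((0,12),(12,24),(24,40)):
    k=(q[:,0]-q[:,0].min()>=lo)&(q[:,0]-q[:,0].min()<hi)
    if k.sum()>5:print(lo,'y',np.percentile(q[k,1],[1,99]).round(1),'mid %.1f'%np.percentile(q[k,1],[1,99]).mean(),'z',np.median(T[k,2]).round(4))
# wagon near end from dark walls
x0=c
E
python3 held.py w7 .5013 .1587 6.4
```

```text
top z 0.0951 near edge x -31.4 (want -28)
0 y [-0. -0.] mid -0.0 z 0.2361
```

```bash
sed -i "s/&(X\[...,2\]>.03)/\&(X[...,2]>.03)\&(X[...,2]<.14)/" held.py; python3 held.py w7 .5013 .1588 6.4
```

```text
top z 0.095 near edge x -31.2 (want -28)
0 y [-12.8  12.3] mid -0.2 z 0.094
12 y [-18.6  22.6] mid 2.0 z 0.0942
24 y [-13.1  12.8] mid -0.2 z 0.0939
```

```bash
python3 -m handwheel '[{"hand":-1,"dx":0.3,"dy":0.05,"dz":-1,"wx":0,"wy":0,"wz":0},{"hand":-1,"dx":0,"dy":0,"dz":-1.2,"wx":0,"wy":0,"wz":0},{"hand":-1,"dx":0,"dy":0,"dz":-0.8,"wx":0,"wy":0,"wz":0},{"hand":-1,"dx":0,"dy":0,"dz":-0.4,"wx":0,"wy":0,"wz":0},{"hand":-1,"dx":0,"dy":0,"dz":-0.15,"wx":0,"wy":0,"wz":0},{"hand":-1,"dx":0,"dy":0,"dz":0,"wx":0,"wy":0,"wz":0}]'; python3 look.py wrist w8 >/dev/null; python3 held.py w8 .5013 .1588 6.4
```

```text
time_s: 12.1
position: [0.5024, 0.1586, 0.041]
tcp_rot: [[-0.994, -0.112, -0.0], [-0.112, 0.994, -0.0], [0.0, 0.0, -1.0]]
force: [-0.4, 0.3, -0.9]
opening: 0.295
top z 0.0623 near edge x -25.2 (want -28)
0 y [-13.6  11.6] mid -1.0 z 0.0612
12 y [-20.4  21.3] mid 0.5 z 0.0614
24 y [-14.   12.3] mid -0.9 z 0.0612
```

View pics/w8.png

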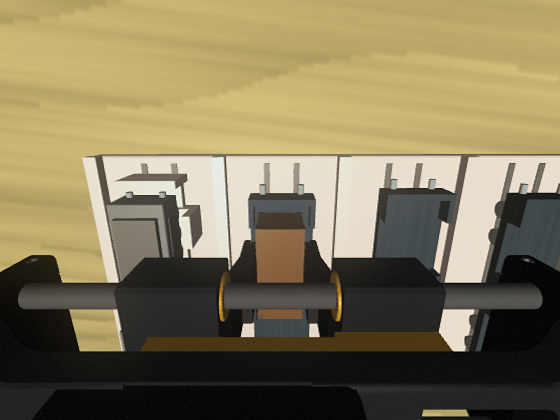

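```bash
python3 -m handwheel '[{"hand":-1,"dx":-0.25,"dy":0.06,"dz":0,"wx":0,"wy":0,"wz":0},{"hand":-1,"dx":0,"dy":0,"dz":-0.2,"wx":0,"wy":0,"wz":0},{"hand":-1,"dx":0,"dy":0,"dz":-0.15,"wx":0,"wy":0,"wz":0},{"hand":-1,"dx":0,"dy":0,"dz":0,"wx":0,"wy":0,"wz":0}]'; python3 look.py wrist w9 >/dev/null; python3 held.py w9 .5013 .1588 6.4
```

```text
time_s: 12.55
position: [0.4999, 0.1593, 0.0375]
tcp_rot: [[-0.994, -0.112, -0.0], [-0.112, 0.994, -0.0], [0.0, -0.0, -1.0]]
force: [0.0, -0.5, 0.7]
opening: 0.294
top z 0.0589 near edge x -27.7 (want -28)
0 y [-12.5  12.6] mid 0.0 z 0.0576
12 y [-18.6  22.7] mid 2.0 z 0.0579
24 y [-13.1  13. ] mid -0.0 z 0.0577
```

```bash
python3 -m handwheel '[{"hand":0.3,"dx":0,"dy":0,"dz":0,"wx":0,"wy":0,"wz":0},{"hand":0.3,"dx":0,"dy":0,"dz":0,"wx":0,"wy":0,"wz":0},{"hand":0.3,"dx":0,"dy":0,"dz":0,"wx":0,"wy":0,"wz":0},{"hand":0.3,"dx":0,"dy":0,"dz":2,"wx":0,"wy":0,"wz":0},{"hand":0.3,"dx":0,"dy":0,"dz":4.5,"wx":0,"wy":0,"wz":0},{"hand":0.3,"dx":0,"dy":0,"dz":4.5,"wx":0,"wy":0,"wz":0},{"hand":0.3,"dx":-2,"dy":-2,"dz":4,"wx":0,"wy":0,"wz":0.1},{"hand":0.3,"dx":-1.5,"dy":-4.5,"dz":1,"wx":0,"wy":0,"wz":0.087},{"hand":0.3,"dx":-1.5,"dy":-4.7,"dz":0,"wx":0,"wy":0,"wz":0},{"hand":0.3,"dx":-1,"dy":-4.8,"dz":0,"wx":0,"wy":0,"wz":0}]'; python3 -m handwheel '[{"hand":0.3,"dx":0,"dy":-4.9,"dz":0,"wx":0,"wy":0,"wz":0},{"hand":0.3,"dx":0,"dy":-4.9,"dz":0,"wx":0,"wy":0,"wz":0},{"hand":0.3,"dx":0,"dy":-4.9,"dz":0,"wx":0,"wy":0,"wz":0},{"hand":0.3,"dx":0,"dy":-4.9,"dz":0,"wx":0,"wy":0,"wz":0},{"hand":0.3,"dx":0,"dy":-4.9,"dz":0,"wx":0,"wy":0,"wz":0},{"hand":0.3,"dx":0,"dy":-3.5,"dz":0,"wx":0,"wy":0,"wz":0},{"hand":0.3,"dx":0,"dy":0,"dz":0,"wx":0,"wy":0,"wz":0},{"hand":0.3,"dx":0,"dy":0,"dz":0,"wx":0,"wy":0,"wz":0}]'; python3 look.py wrist w10; python3 look.py top t1
```

```text
time_s: 13.6
position: [0.4389, -0.0016, 0.1985]
tcp_rot: [[-0.955, -0.297, 0.002], [-0.297, 0.955, -0.0], [-0.001, -0.001, -1.0]]
force: [0.2, 0.6, 0.2]
opening: 0.644
time_s: 14.4
position: [0.4394, -0.2809, 0.1973]
tcp_rot: [[-0.956, -0.293, -0.001], [-0.293, 0.956, 0.001], [0.0, 0.001, -1.0]]
force: [0.1, 0.4, 0.5]
opening: 0.649
[239.  90.] 1435 z0.0275 x0.3471 y-0.3554 L56.7 W26.9 a-88.7 [229. 234.  45.]
[118. 145.] 1444 z0.0276 x0.4442 y-0.4721 L58.4 W27.9 a-30.2 [231. 144. 163.]
[201. 178.] 1201 z0.0276 x0.4542 y-0.3740 L57.4 W27.2 a-3.6 [161. 123.  81.]
[275. 202.] 1063 z0.0275 x0.4564 y-0.2821 L56.1 W26.8 a17.0 [151. 114.  73.]
[102. 232.] 1197 z0.0276 x0.5571 y-0.4770 L58.9 W28.0 a-73.0 [229. 213.   0.]
[192. 248.] 908 z0.0276 x0.5490 y-0.3668 L58.2 W27.2 a-0.5 [138. 101.  63.]
[496. 274.] 106 z0.0171 x0.4687 y0.0295 L22.5 W10.7 a12.7 [230.5 215.5 199. ]
[283. 319.] 490 z0.0275 x0.6150 y-0.2230 L39.2 W28.1 a-6.8 [125.  89.  54.]
14.45 [ 0.43928718 -0.27968706  0.19725197]
[240. 133.] 989 z0.0479 x0.7877 y0.0801 L243.2 W32.8 a0.2 [120. 113. 105.]
[304. 132.] 400 z0.0461 x0.
[... 299 characters left out ...]
0.0565 x0.5389 y0.1198 L135.2 W110.2 a5.6 [133. 116. 110.]
[185. 222.] 703 z0.0385 x0.5234 y0.2430 L139.7 W40.6 a6.5 [70. 72. 71.]
[157. 224.] 705 z0.0395 x0.5173 y0.3242 L139.8 W41.2 a6.8 [68. 69. 69.]
[227. 222.] 106 z0.0202 x0.5248 y0.1206 L120.6 W10.9 a6.6 [187. 190. 184.]
[389. 211.] 154 z0.0308 x0.5523 y-0.3661 L48.1 W24.0 a-1.3 [143. 117.  94.]
[425. 209.] 179 z0.0295 x0.5580 y-0.4777 L55.6 W25.4 a-73.3 [189. 193.  90.]
[146. 237.] 113 z0.0195 x0.4803 y0.3611 L116.6 W8.6 a6.9 [177. 175. 164.]
[427. 244.] 112 z0.0286 x0.4537 y-0.4784 L34.3 W25.3 a-35.1 [184. 142. 153.]
[387. 280.] 157 z0.0294 x0.3466 y-0.3556 L53.3 W26.3 a89.7 [187. 191.  93.]
14.5 [ 0.43937893 -0.27909146  0.19733306]
```

View pics/w10.png

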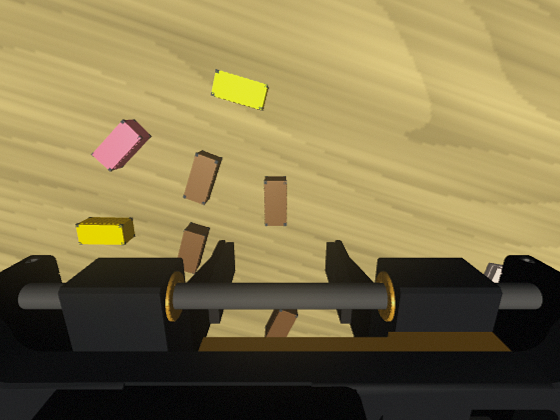

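```bash
python3 -m handwheel '[{"hand":0.3,"dx":0.9,"dy":-0.25,"dz":-3,"wx":0,"wy":0,"wz":0},{"hand":0.3,"dx":0.8,"dy":0,"dz":-4.5,"wx":0,"wy":0,"wz":0},{"hand":0.3,"dx":0,"dy":0,"dz":-4.8,"wx":0,"wy":0,"wz":0},{"hand":0.3,"dx":0,"dy":0,"dz":-4,"wx":0,"wy":0,"wz":0},{"hand":0.3,"dx":0,"dy":0,"dz":-2,"wx":0,"wy":0,"wz":0},{"hand":0.3,"dx":0,"dy":0,"dz":-0.8,"wx":0,"wy":0,"wz":0},{"hand":0.3,"dx":0,"dy":0,"dz":0,"wx":0,"wy":0,"wz":0},{"hand":-1,"dx":0,"dy":0,"dz":0,"wx":0,"wy":0,"wz":0},{"hand":-1,"dx":0,"dy":0,"dz":0,"wx":0,"wy":0,"wz":0},{"hand":-1,"dx":0,"dy":0,"dz":0,"wx":0,"wy":0,"wz":0}]'; python3 -m handwheel '[{"hand":-1,"dx":0,"dy":0,"dz":0,"wx":0,"wy":0,"wz":0},{"hand":-1,"dx":0,"dy":0,"dz":0,"wx":0,"wy":0,"wz":0},{"hand":-1,"dx":0,"dy":0,"dz":0,"wx":0,"wy":0,"wz":0}]'
```

```text
time_s: 15.5
position: [0.4577, -0.2837, 0.008]
tcp_rot: [[-0.956, -0.295, 0.002], [-0.295, 0.956, -0.002], [-0.001, -0.002, -1.0]]
force: [0.6, 0.9, -0.3]
opening: 0.462
time_s: 15.8
position: [0.457, -0.2832, 0.0072]
tcp_rot: [[-0.956, -0.295, 0.0], [-0.295, 0.956, -0.0], [-0.0, -0.0, -1.0]]
force: [-0.9, 1.4, 5.6]
opening: 0.297
```

```bash
python3 -m handwheel '[{"hand":-1,"dx":0,"dy":0,"dz":2,"wx":0,"wy":0,"wz":-0.05},{"hand":-1,"dx":0,"dy":0,"dz":4,"wx":0,"wy":0,"wz":-0.087},{"hand":-1,"dx":0,"dy":1.5,"dz":4.5,"wx":0,"wy":0,"wz":-0.05},{"hand":-1,"dx":0,"dy":4.3,"dz":1.5,"wx":0,"wy":0,"wz":0},{"hand":-1,"dx":0.8,"dy":4.9,"dz":0,"wx":0,"wy":0,"wz":0},{"hand":-1,"dx":0.8,"dy":4.9,"dz":0,"wx":0,"wy":0,"wz":0},{"hand":-1,"dx":0.8,"dy":4.9,"dz":0,"wx":0,"wy":0,"wz":0},{"hand":-1,"dx":0.8,"dy":4.9,"dz":0,"wx":0,"wy":0,"wz":0},{"hand":-1,"dx":0,"dy":4.9,"dz":0,"wx":0,"wy":0,"wz":0},{"hand":-1,"dx":0,"dy":4.9,"dz":0,"wx":0,"wy":0,"wz":0}]'; python3 -m handwheel '[{"hand":-1,"dx":0,"dy":4.9,"dz":0,"wx":0,"wy":0,"wz":0},{"hand":-1,"dx":0,"dy":4.9,"dz":0,"wx":0,"wy":0,"wz":0},{"hand":-1,"dx":0,"dy":4.9,"dz":0,"wx":0,"wy":0,"wz":0},{"hand":-1,"dx":0,"dy":2.4,"dz":0,"wx":0,"wy":0,"wz":0},{"hand":-1,"dx":0,"dy":0,"dz":-2,"wx":0,"wy":0,"wz":0},{"hand":-1,"dx":0,"dy":0,"dz":-3,"wx":0,"wy":0,"wz":0},{"hand":-1,"dx":0,"dy":0,"dz":0,"wx":0,"wy":0,"wz":0},{"hand":-1,"dx":0,"dy":0,"dz":0,"wx":0,"wy":0,"wz":0}]';  python3 look.py wrist w11;python3 held.py w11 .4892 .2392 6.4
```

```text
time_s: 16.8
position: [0.4889, 0.0707, 0.1265]
tcp_rot: [[-0.994, -0.112, 0.0], [-0.112, 0.994, -0.0], [-0.0, -0.0, -1.0]]
force: [0.8, 0.0, -1.3]
opening: 0.303
time_s: 17.6
position: [0.4884, 0.2396, 0.0762]
tcp_rot: [[-0.994, -0.112, -0.002], [-0.112, 0.994, -0.001], [0.002, -0.0, -1.0]]
force: [-0.4, 0.5, -0.3]
opening: 0.293
[ 65. 222.] 8256 z0.0532 x0.5063 y0.0808 L64.9 W32.5 a6.5 [122. 116. 104.]
[161. 219.] 5790 z0.0575 x0.4898 y0.1586 L35.5 W28.8 a6.4 [146. 108.  73.]
[230. 209.] 1147 z0.0175 x0.4872 y0.1988 L95.3 W8.7 a6.5 [233. 235. 225.]
[332. 209.] 1150 z0.0175 x0.4781 y0.2796 L95.3 W8.7 a6.4 [233. 228. 213.]
[433. 210.] 1334 z0.0173 x0.4695 y0.3604 L96.3 W10.3 a6.5 [234. 224. 208.]
[282. 198.] 1666 z0.0394 x0.4625 y0.2369 L40.0 W18.5 a-83.6 [86. 90. 91.]
[388. 220.] 4079 z0.0392 x0.4561 y0.3179 L41.8 W19.4 a-83.6 [79. 84. 84.]
[ 99. 319.] 832 z0.0570 x0.5662 y0.0993 L17.9 W6.1 a5.2 [19. 20. 19.]
[281. 323.] 624 z0.0297 x0.5712 y0.2490 L40.9 W20.5 a-83.6 [68. 75. 77.]
17.65 [0.48935803 0.23970079 0.07707482]
top z 0.0979 near edge x -28.6 (want -28)
0 y [-13.   12.4] mid -0.3 z 0.0965
12 y [-20.2  22.7] mid 1.3 z 0.0969
24 y [-13.1  12.8] mid -0.2 z 0.0966
```

View pics/w11.png

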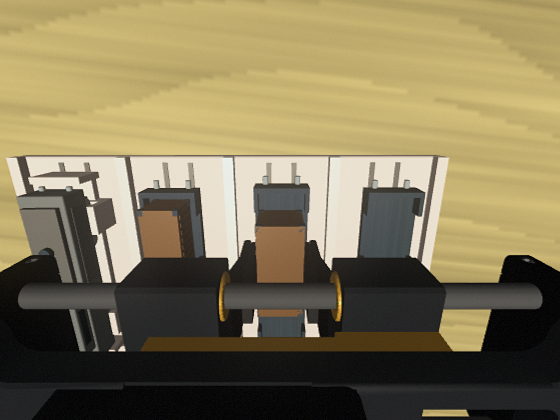

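```bash
python3 -m handwheel '[{"hand":-1,"dx":0.05,"dy":0.1,"dz":-1,"wx":0,"wy":0,"wz":0},{"hand":-1,"dx":0,"dy":0,"dz":-1.2,"wx":0,"wy":0,"wz":0},{"hand":-1,"dx":0,"dy":0,"dz":-0.9,"wx":0,"wy":0,"wz":0},{"hand":-1,"dx":0,"dy":0,"dz":-0.5,"wx":0,"wy":0,"wz":0},{"hand":-1,"dx":0,"dy":0,"dz":-0.2,"wx":0,"wy":0,"wz":0},{"hand":-1,"dx":0,"dy":0,"dz":0,"wx":0,"wy":0,"wz":0},{"hand":-1,"dx":0,"dy":0,"dz":0,"wx":0,"wy":0,"wz":0}]'; python3 look.py wrist w12 >/dev/null; python3 held.py w12 .4891 .2399 6.4
```

```text
time_s: 18.35
position: [0.4897, 0.2409, 0.0387]
tcp_rot: [[-0.994, -0.112, 0.0], [-0.112, 0.994, 0.0], [-0.0, 0.0, -1.0]]
force: [-0.7, 1.1, -0.6]
opening: 0.296
top z 0.0602 near edge x -27.4 (want -28)
0 y [-12.3  12.9] mid 0.3 z 0.059
12 y [-19.2  23.2] mid 2.0 z 0.0592
24 y [-12.6  13.4] mid 0.4 z 0.059
```

```bash
python3 -m handwheel '[{"hand":-1,"dx":0,"dy":0,"dz":-0.12,"wx":0,"wy":0,"wz":0},{"hand":0.3,"dx":0,"dy":0,"dz":0,"wx":0,"wy":0,"wz":0},{"hand":0.3,"dx":0,"dy":0,"dz":0,"wx":0,"wy":0,"wz":0},{"hand":0.3,"dx":0,"dy":0,"dz":0,"wx":0,"wy":0,"wz":0},{"hand":0.3,"dx":0,"dy":0,"dz":2,"wx":0,"wy":0,"wz":0},{"hand":0.3,"dx":0,"dy":0,"dz":4.5,"wx":0,"wy":0,"wz":0},{"hand":0.3,"dx":0,"dy":0,"dz":4.5,"wx":0,"wy":0,"wz":0},{"hand":0.3,"dx":-2,"dy":-2,"dz":4,"wx":0,"wy":0,"wz":-0.1},{"hand":0.3,"dx":-1.5,"dy":-4.5,"dz":1,"wx":0,"wy":0,"wz":-0.08},{"hand":0.3,"dx":-1.5,"dy":-4.7,"dz":0,"wx":0,"wy":0,"wz":0}]'; python3 -m handwheel '[{"hand":0.3,"dx":0,"dy":-4.9,"dz":0,"wx":0,"wy":0,"wz":0},{"hand":0.3,"dx":0,"dy":-4.9,"dz":0,"wx":0,"wy":0,"wz":0},{"hand":0.3,"dx":0,"dy":-4.9,"dz":0,"wx":0,"wy":0,"wz":0},{"hand":0.3,"dx":0,"dy":-4.9,"dz":0,"wx":0,"wy":0,"wz":0},{"hand":0.3,"dx":0,"dy":-4.9,"dz":0,"wx":0,"wy":0,"wz":0},{"hand":0.3,"dx":0,"dy":-4.9,"dz":0,"wx":0,"wy":0,"wz":0},{"hand":0.3,"dx":0,"dy":-4.9,"dz":0,"wx":0,"wy":0,"wz":0},{"hand":0.3,"dx":0,"dy":-4.9,"dz":0,"wx":0,"wy":0,"wz":0},{"hand":0.3,"dx":0,"dy":-4.9,"dz":0,"wx":0,"wy":0,"wz":0},{"hand":0.3,"dx":0,"dy":-4.9,"dz":0,"wx":0,"wy":0,"wz":0}]'; python3 -m handwheel '[{"hand":0.3,"dx":0,"dy":-1.5,"dz":0,"wx":0,"wy":0,"wz":0},{"hand":0.3,"dx":0,"dy":0,"dz":0,"wx":0,"wy":0,"wz":0},{"hand":0.3,"dx":0,"dy":0,"dz":0,"wx":0,"wy":0,"wz":0}]';python3 look.py wrist w13; python3 look.py top t2
```

```text
time_s: 19.4
position: [0.4405, 0.1285, 0.1999]
tcp_rot: [[-0.998, 0.066, 0.007], [0.066, 0.998, 0.0], [-0.007, 0.001, -1.0]]
force: [0.8, -0.7, -0.1]
opening: 0.648
time_s: 20.4
position: [0.439, -0.3631, 0.1975]
tcp_rot: [[-0.998, 0.068, 0.0], [0.068, 0.998, 0.0], [-0.0, 0.0, -1.0]]
force: [0.5, 0.3, 0.2]
opening: 0.655
time_s: 20.7
position: [0.4388, -0.3744, 0.1969]
tcp_rot: [[-0.998, 0.068, -0.001], [0.068, 0.998, 0.003], [0.002, 0.003, -1.0]]
force: [-1.0, -0.0, 0.0]
opening: 0.646
[292. 107.] 1345 z0.0275 x0.3470 y-0.3554 L56.3 W26.7 a-88.6 [228. 233.  32.]
[199. 199.] 1123 z0.0276 x0.4443 y-0.4728 L57.6 W26.9 a-31.1 [229. 154. 170.]
[280. 201.] 1035 z0.0276 x0.4539 y-0.3751 L57.2 W25.9 a-3.2 [155. 117.  77.]
[291. 266.] 702 z0.0276 x0.5415 y-0.3676 L43.4 W26.8 a-2.7 [135.  98.  61.]
20.75 [ 0.43901626 -0.37372528  0.19701594]
[240. 133.] 982 z0.0478 x0.7877 y0.0800 L243.2 W32.9 a0.2 [124. 117. 109.]
[304. 131.] 399 z0.0450 x0.7897 y-0.1117 L108.9 W29.2 a-9.8 [188. 120.  72.]
[369. 150.] 457 z0.0359 x0.7375 y-0.3114 L110.3 W36.1 a-56.4 [153.5 143.   91. ]
[155. 165.] 111 z0.0572 x0.6941 y0.3369 L73.4 W25.1 a-35.8 [89. 80. 73.]
[341. 187.] 174 z0.0289 x0.6258 y-0.2237 L55.6 W25.2 a-7.2 [148. 122.  98.]
[195. 218.] 2214 z0.0534 x0.5441 y0.0804 L138.6 W31.8 a6.8 [137. 131. 122.]
[212. 217.] 643 z0.0572 x0.5019 y0.1577 L55.4 W26.4 a6.8 [137. 113.  91.]
[185. 221.] 657 z0.0566 x0.4897 y0.2390 L54.9 W27.3 a7.8 [131. 107.  86.]
[389. 212.] 181 z0.0291 x0.5495 y-0.3664 L54.5 W24.0 a-1.3 [148. 121.  97.]
[425. 209.] 180 z0.0295 x0.5575 y-0.4763 L56.9 W24.9 a-75.1 [194. 198.  92.]
20.8 [ 0.43922573 -0.37359641  0.19721853]
```

View pics/w13.png

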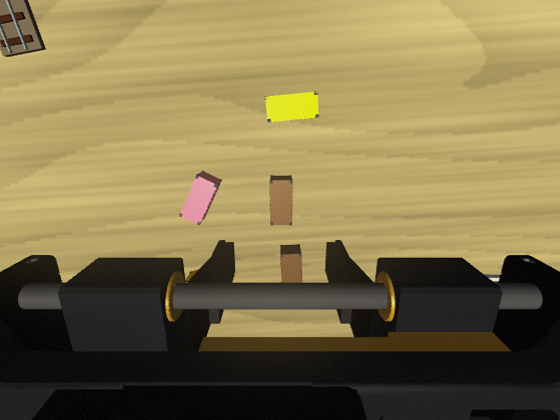

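View pics/t2.png

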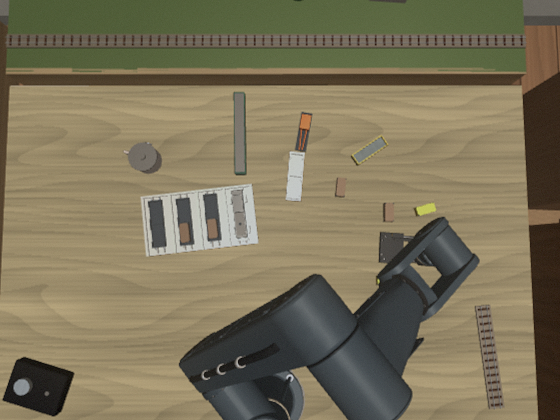

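```bash
python3 -m handwheel '[{"hand":0.3,"dx":0.8,"dy":-0.1,"dz":-3,"wx":0,"wy":0,"wz":0},{"hand":0.3,"dx":0.7,"dy":0,"dz":-4.5,"wx":0,"wy":0,"wz":0},{"hand":0.3,"dx":0,"dy":0,"dz":-4.8,"wx":0,"wy":0,"wz":0},{"hand":0.3,"dx":0,"dy":0,"dz":-4,"wx":0,"wy":0,"wz":0},{"hand":0.3,"dx":0,"dy":0,"dz":-2,"wx":0,"wy":0,"wz":0},{"hand":0.3,"dx":0,"dy":0,"dz":-0.8,"wx":0,"wy":0,"wz":0},{"hand":0.3,"dx":0,"dy":0,"dz":0,"wx":0,"wy":0,"wz":0},{"hand":-1,"dx":0,"dy":0,"dz":0,"wx":0,"wy":0,"wz":0},{"hand":-1,"dx":0,"dy":0,"dz":0,"wx":0,"wy":0,"wz":0},{"hand":-1,"dx":0,"dy":0,"dz":0,"wx":0,"wy":0,"wz":0}]'; python3 -m handwheel '[{"hand":-1,"dx":0,"dy":0,"dz":0,"wx":0,"wy":0,"wz":0},{"hand":-1,"dx":0,"dy":0,"dz":0,"wx":0,"wy":0,"wz":0},{"hand":-1,"dx":0,"dy":0,"dz":0,"wx":0,"wy":0,"wz":0}]'
```

```text
time_s: 21.8
position: [0.4552, -0.3779, 0.008]
tcp_rot: [[-0.998, 0.068, 0.002], [0.068, 0.998, -0.002], [-0.002, -0.002, -1.0]]
force: [0.8, 0.3, 0.3]
opening: 0.461
time_s: 22.1
position: [0.4546, -0.3772, 0.0071]
tcp_rot: [[-0.998, 0.068, 0.0], [0.068, 0.998, -0.0], [-0.0, -0.0, -1.0]]
force: [-0.3, 1.3, 5.8]
opening: 0.294
```

```bash
python3 -m handwheel '[{"hand":-1,"dx":0,"dy":0,"dz":2,"wx":0,"wy":0,"wz":0.05},{"hand":-1,"dx":0,"dy":0,"dz":4,"wx":0,"wy":0,"wz":0.08},{"hand":-1,"dx":0,"dy":1.5,"dz":4.5,"wx":0,"wy":0,"wz":0.05},{"hand":-1,"dx":0,"dy":4.3,"dz":1.5,"wx":0,"wy":0,"wz":0},{"hand":-1,"dx":0.7,"dy":4.9,"dz":0,"wx":0,"wy":0,"wz":0},{"hand":-1,"dx":0.7,"dy":4.9,"dz":0,"wx":0,"wy":0,"wz":0},{"hand":-1,"dx":0.7,"dy":4.9,"dz":0,"wx":0,"wy":0,"wz":0},{"hand":-1,"dx":0.65,"dy":4.9,"dz":0,"wx":0,"wy":0,"wz":0},{"hand":-1,"dx":0,"dy":4.9,"dz":0,"wx":0,"wy":0,"wz":0},{"hand":-1,"dx":0,"dy":4.9,"dz":0,"wx":0,"wy":0,"wz":0}]'; python3 -m handwheel '[{"hand":-1,"dx":0,"dy":4.9,"dz":0,"wx":0,"wy":0,"wz":0},{"hand":-1,"dx":0,"dy":4.9,"dz":0,"wx":0,"wy":0,"wz":0},{"hand":-1,"dx":0,"dy":4.9,"dz":0,"wx":0,"wy":0,"wz":0},{"hand":-1,"dx":0,"dy":4.9,"dz":0,"wx":0,"wy":0,"wz":0},{"hand":-1,"dx":0,"dy":4.9,"dz":0,"wx":0,"wy":0,"wz":0},{"hand":-1,"dx":0,"dy":4.9,"dz":0,"wx":0,"wy":0,"wz":0},{"hand":-1,"dx":0,"dy":4.9,"dz":0,"wx":0,"wy":0,"wz":0},{"hand":-1,"dx":0,"dy":0,"dz":-2,"wx":0,"wy":0,"wz":0},{"hand":-1,"dx":0,"dy":0,"dz":-3,"wx":0,"wy":0,"wz":0},{"hand":-1,"dx":0,"dy":0,"dz":0,"wx":0,"wy":0,"wz":0}]'; python3 -m handwheel '[{"hand":-1,"dx":0,"dy":0,"dz":0,"wx":0,"wy":0,"wz":0}]'; python3 look.py wrist w14;python3 held.py w14 .4822 .3208 6.4
```

```text
time_s: 23.1
position: [0.4819, -0.0235, 0.1264]
tcp_rot: [[-0.994, -0.112, 0.0], [-0.112, 0.994, -0.0], [-0.0, -0.0, -1.0]]
force: [1.3, 0.6, -0.7]
opening: 0.299
time_s: 24.1
position: [0.4788, 0.3171, 0.073]
tcp_rot: [[-0.994, -0.113, -0.008], [-0.113, 0.994, -0.003], [0.008, -0.002, -1.0]]
force: [0.3, -0.9, -1.0]
opening: 0.299
time_s: 24.2
position: [0.4815, 0.3175, 0.076]
tcp_rot: [[-0.994, -0.112, -0.002], [-0.112, 0.994, -0.001], [0.002, -0.001, -1.0]]
force: [0.4, 0.1, -0.3]
opening: 0.297
[ 65. 226.] 7675 z0.0575 x0.5005 y0.1608 L56.5 W31.0 a6.4 [130.  92.  58.]
[132. 207.] 1297 z0.0174 x0.4857 y0.1994 L92.0 W10.4 a6.4 [231. 227. 212.]
[234. 205.] 1096 z0.0176 x0.4762 y0.2800 L92.6 W8.6 a6.4 [231. 234. 223.]
[337. 206.] 1157 z0.0175 x0.4695 y0.3611 L97.4 W8.8 a6.4 [232. 226. 210.]
[176. 218.] 4857 z0.0575 x0.4803 y0.2401 L39.6 W28.5 a6.4 [145. 108.  73.]
[290. 200.] 1667 z0.0395 x0.4554 y0.3190 L39.6 W18.5 a-84.8 [84. 89. 90.]
[  6. 233.] 957 z0.0251 x0.5156 y0.0993 L63.9 W6.1 a-9.7 [73. 66. 60.]
[ 95. 319.] 994 z0.0297 x0.5820 y0.1683 L40.8 W20.4 a-83.5 [64. 72. 74.]
[285. 322.] 693 z0.0296 x0.5636 y0.3311 L40.8 W20.4 a-83.5 [67. 74. 75.]
24.25 [0.48241238 0.31764276 0.07689425]
top z 0.1014 near edge x -28.3 (want -28)
0 y [-15.6   8.2] mid -3.7 z 0.0976
12 y [-24.4  20. ] mid -2.2 z 0.1074
24 y [-17.4   9.7] mid -3.9 z 0.0978
```

View pics/w14.png

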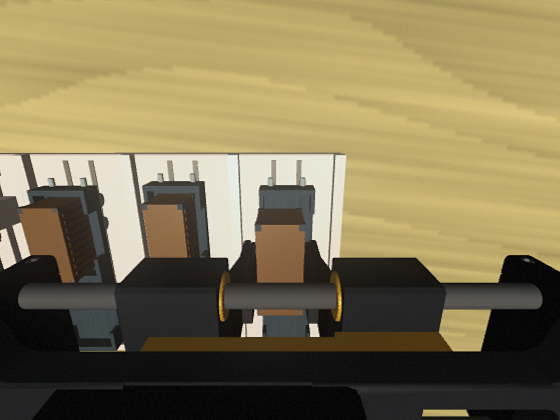

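```bash
python3 -m handwheel '[{"hand":-1,"dx":0,"dy":0.5,"dz":-1,"wx":0,"wy":0,"wz":0},{"hand":-1,"dx":0,"dy":0,"dz":-1.0,"wx":0,"wy":0,"wz":0},{"hand":-1,"dx":0,"dy":0,"dz":-0.5,"wx":0,"wy":0,"wz":0},{"hand":-1,"dx":0,"dy":0,"dz":0,"wx":0,"wy":0,"wz":0},{"hand":-1,"dx":0,"dy":0,"dz":0,"wx":0,"wy":0,"wz":0}]'; python3 look.py wrist w15 ; python3 held.py w15 .482 .322 6.4
```

```text
time_s: 24.75
position: [0.4819, 0.3227, 0.0512]
tcp_rot: [[-0.994, -0.112, -0.0], [-0.112, 0.994, -0.0], [0.0, -0.0, -1.0]]
force: [-0.1, 0.8, -0.2]
opening: 0.297
[143. 222.] 7049 z0.0575 x0.4812 y0.2405 L41.1 W29.0 a6.9 [138. 102.  68.]
[222. 208.] 1253 z0.0175 x0.4722 y0.2797 L84.5 W8.8 a6.4 [230. 232. 220.]
[336. 208.] 1251 z0.0175 x0.4632 y0.3605 L84.5 W8.7 a6.4 [230. 224. 207.]
[279. 209.] 2125 z0.0565 x0.4630 y0.3204 L43.8 W22.5 a-84.7 [66. 56. 44.]
[ 40. 230.] 5805 z0.0574 x0.4897 y0.1671 L39.4 W18.8 a-9.7 [125.  87.  52.]
[ 84. 319.] 544 z0.0393 x0.5473 y0.1844 L6.9 W4.2 a-83.6 [53.5 57.  56.5]
[279. 322.] 809 z0.0296 x0.5452 y0.3287 L39.8 W18.0 a-83.6 [64. 71. 73.]
24.8 [0.48210473 0.32275234 0.05147327]
top z 0.0758 near edge x -28.7 (want -28)
0 y [-12.8  12.5] mid -0.1 z 0.0721
12 y [-19.2  23.7] mid 2.3 z 0.0728
24 y [-13.5  13.5] mid 0.0 z 0.0722
```

View pics/w15.png

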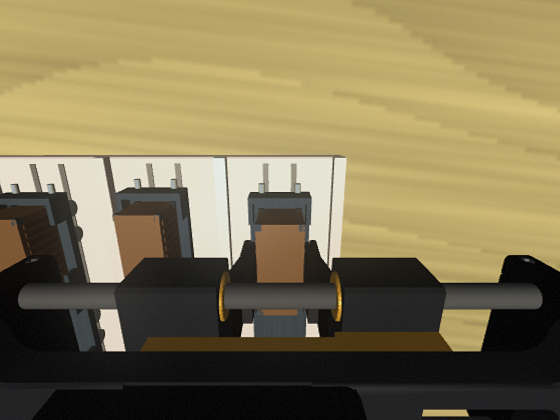

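```bash
python3 -m handwheel '[{"hand":-1,"dx":0.05,"dy":0,"dz":-0.8,"wx":0,"wy":0,"wz":0},{"hand":-1,"dx":0,"dy":0,"dz":-0.5,"wx":0,"wy":0,"wz":0},{"hand":-1,"dx":0,"dy":0,"dz":-0.15,"wx":0,"wy":0,"wz":0},{"hand":-1,"dx":0,"dy":0,"dz":0,"wx":0,"wy":0,"wz":0},{"hand":0.3,"dx":0,"dy":0,"dz":0,"wx":0,"wy":0,"wz":0},{"hand":0.3,"dx":0,"dy":0,"dz":0,"wx":0,"wy":0,"wz":0},{"hand":0.3,"dx":0,"dy":0,"dz":0,"wx":0,"wy":0,"wz":0},{"hand":0.3,"dx":0,"dy":0,"dz":2,"wx":0,"wy":0,"wz":0},{"hand":0.3,"dx":0,"dy":0,"dz":4.5,"wx":0,"wy":0,"wz":0},{"hand":0.3,"dx":0,"dy":0,"dz":4.5,"wx":0,"wy":0,"wz":0}]'; python3 -m handwheel '[{"hand":0.3,"dx":0,"dy":-2,"dz":4,"wx":0,"wy":0,"wz":-0.1},{"hand":0.3,"dx":1,"dy":-4.6,"dz":1,"wx":0,"wy":0,"wz":-0.1},{"hand":0.3,"dx":1,"dy":-4.8,"dz":0,"wx":0,"wy":0,"wz":-0.035},{"hand":0.3,"dx":1,"dy":-4.8,"dz":0,"wx":0,"wy":0,"wz":0},{"hand":0.3,"dx":1,"dy":-4.8,"dz":0,"wx":0,"wy":0,"wz":0},{"hand":0.3,"dx":1,"dy":-4.8,"dz":0,"wx":0,"wy":0,"wz":0},{"hand":0.3,"dx":1,"dy":-4.8,"dz":0,"wx":0,"wy":0,"wz":0},{"hand":0.3,"dx":1,"dy":-4.8,"dz":0,"wx":0,"wy":0,"wz":0},{"hand":0.3,"dx":1,"dy":-4.8,"dz":0,"wx":0,"wy":0,"wz":0},{"hand":0.3,"dx":1,"dy":-4.8,"dz":0,"wx":0,"wy":0,"wz":0}]'; python3 -m handwheel '[{"hand":0.3,"dx":1,"dy":-4.8,"dz":0,"wx":0,"wy":0,"wz":0},{"hand":0.3,"dx":1,"dy":-4.3,"dz":0,"wx":0,"wy":0,"wz":0},{"hand":0.3,"dx":0,"dy":0,"dz":0,"wx":0,"wy":0,"wz":0},{"hand":0.3,"dx":0,"dy":0,"dz":0,"wx":0,"wy":0,"wz":0}]';python3 look.py wrist w16; python3 look.py top t3
```

```text
time_s: 25.8
position: [0.4816, 0.3224, 0.1469]
tcp_rot: [[-0.994, -0.112, -0.003], [-0.112, 0.994, -0.001], [0.003, -0.001, -1.0]]
force: [1.0, -0.5, 0.2]
opening: 0.641
time_s: 26.8
position: [0.5725, -0.1291, 0.1968]
tcp_rot: [[-0.992, 0.123, -0.0], [0.123, 0.992, 0.0], [0.0, 0.0, -1.0]]
force: [1.3, 0.5, 0.8]
opening: 0.651
time_s: 27.2
position: [0.592, -0.219, 0.1963]
tcp_rot: [[-0.992, 0.125, -0.001], [0.125, 0.992, 0.001], [0.001, 0.001, -1.0]]
force: [-0.9, 1.2, 0.8]
opening: 0.65
[532. 115.] 7430 z0.0499 x0.5466 y0.0667 L139.2 W12.5 a8.9 [60. 59. 55.]
[29. 85.] 1990 z0.0276 x0.4453 y-0.4712 L57.3 W30.9 a-30.4 [233. 132. 157.]
[150. 169.] 1341 z0.0276 x0.5499 y-0.3660 L56.3 W29.0 a-1.5 [153. 115.  74.]
[ 61. 188.] 1258 z0.0277 x0.5583 y-0.4764 L59.6 W26.8 a-73.9 [231. 214.   0.]
[396. 179.] 247 z0.0192 x0.6005 y-0.0812 L41.4 W18.8 a86.4 [230. 218. 201.]
[280. 216.] 1038 z0.0275 x0.6257 y-0.2233 L56.7 W26.8 a-6.5 [153. 116.  75.]
[532. 237.] 1980 z0.0456 x0.6927 y0.0767 L59.0 W34.9 a0.9 [112. 106.  95.]
[391. 229.] 315 z0.0192 x0.6608 y-0.0866 L41.4 W32.5 a85.0 [223. 209. 190
[... 605 characters left out ...]
199 x0.5173 y0.3069 L179.8 W124.8 a6.2 [183. 183. 171.]
[212. 217.] 629 z0.0573 x0.5016 y0.1575 L56.1 W27.2 a6.2 [138. 114.  92.]
[185. 221.] 673 z0.0568 x0.4897 y0.2386 L55.7 W28.1 a7.8 [132. 108.  87.]
[157. 223.] 671 z0.0571 x0.4809 y0.3202 L55.7 W26.9 a8.2 [127. 103.  81.]
[389. 214.] 151 z0.0291 x0.5495 y-0.3664 L54.5 W24.0 a-1.4 [148. 121.  98.]
[426. 209.] 176 z0.0295 x0.5575 y-0.4769 L57.6 W25.1 a-73.7 [196. 200.  93.]
[241. 226.] 400 z0.0545 x0.5204 y0.0776 L90.9 W30.9 a6.8 [137. 131. 123.]
[425. 247.] 187 z0.0291 x0.4436 y-0.4723 L55.0 W26.4 a-28.1 [192. 149. 160.]
[386. 280.] 187 z0.0295 x0.3466 y-0.3555 L53.7 W26.3 a89.7 [196. 200.  98.]
27.3 [ 0.59168843 -0.2167398   0.19641061]
```

View pics/w16.png

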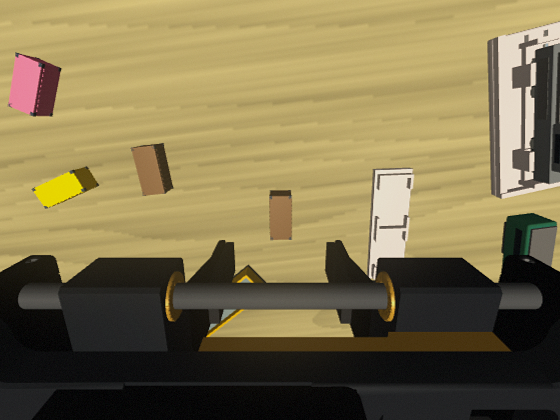

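```bash
python3 -m handwheel '[{"hand":0.3,"dx":1.8,"dy":-0.3,"dz":-3,"wx":0,"wy":0,"wz":0},{"hand":0.3,"dx":1.6,"dy":-0.3,"dz":-4.4,"wx":0,"wy":0,"wz":0},{"hand":0.3,"dx":0,"dy":0,"dz":-4.8,"wx":0,"wy":0,"wz":0},{"hand":0.3,"dx":0,"dy":0,"dz":-4,"wx":0,"wy":0,"wz":0},{"hand":0.3,"dx":0,"dy":0,"dz":-2,"wx":0,"wy":0,"wz":0},{"hand":0.3,"dx":0,"dy":0,"dz":-0.8,"wx":0,"wy":0,"wz":0},{"hand":0.3,"dx":0,"dy":0,"dz":0,"wx":0,"wy":0,"wz":0},{"hand":-1,"dx":0,"dy":0,"dz":0,"wx":0,"wy":0,"wz":0},{"hand":-1,"dx":0,"dy":0,"dz":0,"wx":0,"wy":0,"wz":0},{"hand":-1,"dx":0,"dy":0,"dz":0,"wx":0,"wy":0,"wz":0}]'; python3 -m handwheel '[{"hand":-1,"dx":0,"dy":0,"dz":0,"wx":0,"wy":0,"wz":0},{"hand":-1,"dx":0,"dy":0,"dz":0,"wx":0,"wy":0,"wz":0},{"hand":-1,"dx":0,"dy":0,"dz":0,"wx":0,"wy":0,"wz":0}]'; python3 - <<'E'
import numpy as np,cv2
from h import *
from rig import vision
for nm in('top0','t2','w16'):
    z=np.load(nm+'.npz');c=vision.get_calibration('top') if nm[0]=='t' else {k:z[k] for k in('fx','fy','cx','cy','rvec','tvec')}
    X=cloud(c,z['d']);p=z['p'].astype(int)
    m=(X[...,2]>.006)&(X[...,2]<.03)&(X[...,0]>.57)&(X[...,0]<.76)&(abs(X[...,1]+.085)<.05)&(p.min(-1)>100)&(p.max(-1)-p.min(-1)<60)
    n,l,st,_=cv2.connectedComponentsWithStats(m.astype(np.uint8));i=1+st[1:,4].argmax()
    print(nm,st[i,4],np.round(rect(X[l==i]),4), 'z',np.percentile(X[l==i][:,2],[5,50,95]).round(4))
E
```

```text
time_s: 28.3
position: [0.6275, -0.2246, 0.0087]
tcp_rot: [[-0.992, 0.122, 0.003], [0.122, 0.992, -0.002], [-0.003, -0.001, -1.0]]
force: [-0.3, -0.9, 0.8]
opening: 0.461
time_s: 28.6
position: [0.6268, -0.2243, 0.0077]
tcp_rot: [[-0.992, 0.123, 0.001], [0.123, 0.992, -0.0], [-0.001, -0.0, -1.0]]
force: [-0.7, 1.0, 3.9]
opening: 0.3
top0 624 [ 6.616000e-01 -8.570000e-02  1.499797e+02  4.752200e+01 -5.369800e+00] z [0.0065 0.0103 0.0211]
t2 625 [ 6.625000e-01 -8.640000e-02  1.532722e+02  4.925770e+01 -6.626600e+00] z [0.0065 0.0107 0.0205]
w16 3131 [ 6.620000e-01 -8.630000e-02  1.502151e+02  4.613260e+01 -5.097700e+00] z [0.0084 0.0097 0.0196]
```

```bash
python3 -m handwheel '[{"hand":-1,"dx":0,"dy":0,"dz":2,"wx":0,"wy":0,"wz":0},{"hand":-1,"dx":0,"dy":0,"dz":4,"wx":0,"wy":0,"wz":0.033},{"hand":-1,"dx":0,"dy":2,"dz":3,"wx":0,"wy":0,"wz":0},{"hand":-1,"dx":1.9,"dy":4,"dz":0,"wx":0,"wy":0,"wz":0},{"hand":-1,"dx":2,"dy":4,"dz":0,"wx":0,"wy":0,"wz":0},{"hand":-1,"dx":2,"dy":2.5,"dz":0,"wx":0,"wy":0,"wz":0},{"hand":-1,"dx":1,"dy":1,"dz":-2,"wx":0,"wy":0,"wz":0},{"hand":-1,"dx":0,"dy":0,"dz":-2,"wx":0,"wy":0,"wz":0},{"hand":-1,"dx":0,"dy":0,"dz":0,"wx":0,"wy":0,"wz":0},{"hand":-1,"dx":0,"dy":0,"dz":0,"wx":0,"wy":0,"wz":0}]'; python3 look.py wrist w17;python3 held.py w17 .6959 -.0893 -5.1
```

```text
time_s: 29.6
position: [0.6948, -0.0892, 0.0563]
tcp_rot: [[-0.996, 0.09, -0.002], [0.09, 0.996, 0.0], [0.002, 0.0, -1.0]]
force: [-0.0, -0.0, -0.2]
opening: 0.3
[489.  81.] 3044 z0.0177 x0.5946 y0.0680 L82.7 W57.7 a7.6 [227. 213. 197.]
[535.  58.] 5393 z0.0409 x0.5924 y0.0695 L50.4 W8.2 a10.9 [45. 44. 41.]
[281.  91.] 742 z0.0194 x0.6011 y-0.0804 L40.0 W17.5 a84.8 [227. 232. 231.]
[281. 195.] 1037 z0.0567 x0.6659 y-0.0872 L25.3 W2.5 a84.8 [66. 56. 42.]
[520. 221.] 7063 z0.0457 x0.6967 y0.0733 L67.6 W31.5 a10.9 [108. 103.  92.]
[ 65. 275.] 201 z0.0200 x0.7166 y-0.2603 L14.6 W7.7 a32.2 [71. 54. 17.]
[268. 322.] 596 z0.0479 x0.7488 y-0.1036 L14.2 W12.6 a84.8 [197.   84.    9.5]
[480. 319.] 326 z0.0286 x0.7773 y0.0641 L18.9 W4.9 a-1.2 [ 9. 12. 13.]
29.65 [ 0.69552958 -0.08971312  0.05724586]
top z 0.0874 near edge x -12.5 (want -28)
0 y [-22.9  23.2] mid 0.2 z 0.0914
```

View pics/w17.png

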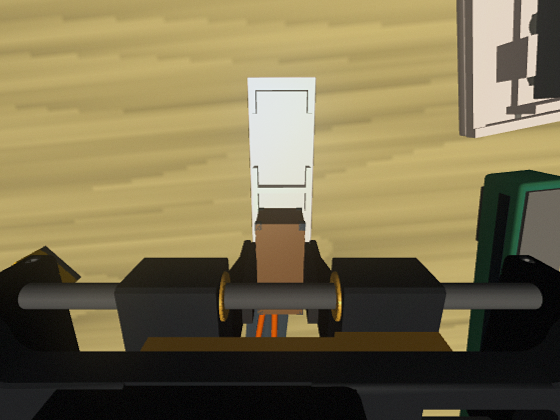

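```bash
sed -i "s/zt=np.percentile(Q\[:,2\],90);T=.*/hh,e=np.histogram(Q[:,2],np.arange(.03,.14,.002));zt=e[hh.argmax()]+.001;T=Q[abs(Q[:,2]-zt)<.003]/" held.py; python3 held.py w17 .6959 -.0893 -5.1; python3 - <<'E'
import numpy as np
from h import *
z=np.load('w17.npz');c={k:z[k] for k in('fx','fy','cx','cy','rvec','tvec')}
X=cloud(c,z['d']);m=np.zeros(z['d'].shape,bool);m[70:240,240:330]=1
m&=(X[...,2]>.007)&(X[...,2]<.025);Q=X[m]
a=np.radians(-5.1);R=np.array([[np.cos(a),-np.sin(a)],[np.sin(a),np.cos(a)]])
q=(Q[:,:2]-[.6959,-.0893])@R*1e3
print('near end',np.percentile(q[:,0],.2))
for x in range(-105,-30,10):
    k=abs(q[:,0]-x)<5
    print(x,np.percentile(q[k,1],[.5,99.5]).round(1),end=' ')
w=Q[:,2]>.0165
print(np.unique(q[w,0].round(0),return_counts=True))
E
```

```text
top z 0.077 near edge x -30.2 (want -28)
0 y [-13.1  11.9] mid -0.6 z 0.0761
12 y [-21.1  20. ] mid -0.6 z 0.0762
24 y [-13.5  12.3] mid -0.6 z 0.0761
near end -108.78475734634816
-105 [-22.3  23.3] -95 [-22.1  22.8] -85 [-22.3  23.2] -75 [-22.1  22.9] -65 [-22.3  23.2] -55 [-22.2  22.8] -45 [-22.2  23.1] -35 [-22.4  23.3] (array([-104., -103., -102., -101., -100.,  -99.,  -98.,  -97.,  -96.,
        -95.,  -94.,  -93.,  -92.,  -91.,  -90.,  -89.,  -88.,  -87.,
        -86.,  -50.,  -49.,  -48.,  -47.,  -46.,  -45.,  -44.,  -43.,
        -42.,  -41.,  -40.,  -39.,  -38.,  -37.,  -36.,  -35.,  -34.,
        -33.,  -32.,  -31.,  -30.,  -29.,  -28.,  -27.,  -26.,  -25.,
        -24.,  -23.,  -22.,  -21.,  -20.,  -19.,  -18.]), array([ 67, 122, 123,  70,  99,  20,  14,  17,  21,  14,  19,  19,  12,
        18,  20,  10,  20,  15,   5,  15,  11,  14,   8,  15,   9,  11,
        13,  11,  15,  11,  14,  13,  12,  94,  76,  82,  86,  13,  15,
        14,  12,  16,  10,  11,  13,  11,  11,  13,   6,  11,  11,   4]))
```

```bash
python3 -m handwheel '[{"hand":-1,"dx":0.2,"dy":0.08,"dz":-1,"wx":0,"wy":0,"wz":0},{"hand":-1,"dx":0,"dy":0,"dz":-1.0,"wx":0,"wy":0,"wz":0},{"hand":-1,"dx":0,"dy":0,"dz":-0.7,"wx":0,"wy":0,"wz":0},{"hand":-1,"dx":0,"dy":0,"dz":-0.5,"wx":0,"wy":0,"wz":0},{"hand":-1,"dx":0,"dy":0,"dz":-0.4,"wx":0,"wy":0,"wz":0},{"hand":-1,"dx":0,"dy":0,"dz":0,"wx":0,"wy":0,"wz":0},{"hand":-1,"dx":0,"dy":0,"dz":0,"wx":0,"wy":0,"wz":0}]'; python3 look.py wrist w18 >/dev/null;python3 held.py w18 .6959 -.0889 -5.1
```

```text
time_s: 30.35
position: [0.6976, -0.0884, 0.0209]
tcp_rot: [[-0.996, 0.09, 0.0], [0.09, 0.996, -0.0], [-0.0, -0.0, -1.0]]
force: [0.6, -0.7, -0.1]
opening: 0.293
top z 0.041 near edge x -27.5 (want -28)
0 y [-12.5  12.8] mid 0.2 z 0.0407
12 y [-20.4  20.4] mid 0.0 z 0.0408
24 y [-12.9  13. ] mid 0.0 z 0.0408
```

View pics/w18.png

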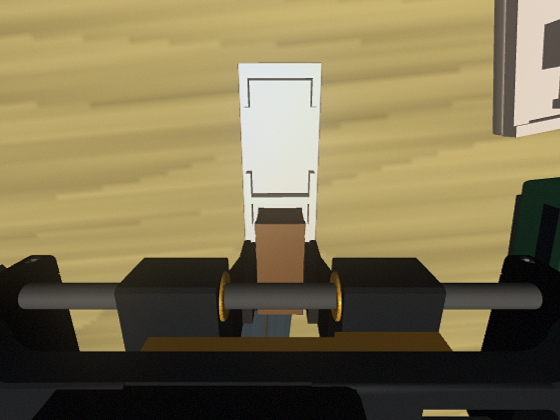

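```bash
python3 -m handwheel '[{"hand":-1,"dx":0,"dy":0,"dz":-0.25,"wx":0,"wy":0,"wz":0},{"hand":-1,"dx":0,"dy":0,"dz":0,"wx":0,"wy":0,"wz":0},{"hand":0.3,"dx":0,"dy":0,"dz":0,"wx":0,"wy":0,"wz":0},{"hand":0.3,"dx":0,"dy":0,"dz":0,"wx":0,"wy":0,"wz":0},{"hand":0.3,"dx":0,"dy":0,"dz":0,"wx":0,"wy":0,"wz":0},{"hand":0.3,"dx":0,"dy":0,"dz":2,"wx":0,"wy":0,"wz":0},{"hand":0.3,"dx":0,"dy":0,"dz":4.5,"wx":0,"wy":0,"wz":0},{"hand":0.3,"dx":0,"dy":0,"dz":4.5,"wx":0,"wy":0,"wz":0},{"hand":0.3,"dx":-1,"dy":-1,"dz":4.5,"wx":0,"wy":0,"wz":0.065},{"hand":0.3,"dx":-2,"dy":-3,"dz":2.5,"wx":0,"wy":0,"wz":0}]'; python3 -m handwheel '[{"hand":0.3,"dx":-2.5,"dy":-4,"dz":0,"wx":0,"wy":0,"wz":0},{"hand":0.3,"dx":-2.5,"dy":-4,"dz":0,"wx":0,"wy":0,"wz":0},{"hand":0.3,"dx":-2.5,"dy":-4,"dz":0,"wx":0,"wy":0,"wz":0},{"hand":0.3,"dx":-2.5,"dy":-4,"dz":0,"wx":0,"wy":0,"wz":0},{"hand":0.3,"dx":-2.5,"dy":-4,"dz":0,"wx":0,"wy":0,"wz":0},{"hand":0.3,"dx":-2,"dy":-3.5,"dz":0,"wx":0,"wy":0,"wz":0},{"hand":0.3,"dx":0,"dy":0,"dz":0,"wx":0,"wy":0,"wz":0},{"hand":0.3,"dx":0,"dy":0,"dz":0,"wx":0,"wy":0,"wz":0}]';python3 look.py wrist w19; python3 look.py top t4
```

```text
time_s: 31.4
position: [0.6703, -0.1269, 0.2033]
tcp_rot: [[-1.0, 0.02, 0.008], [0.02, 1.0, -0.002], [-0.008, -0.002, -1.0]]
force: [1.2, -0.4, -0.1]
opening: 0.649
time_s: 32.2
position: [0.5219, -0.3642, 0.1985]
tcp_rot: [[-1.0, 0.027, 0.0], [0.027, 1.0, 0.0], [-0.0, 0.0, -1.0]]
force: [0.1, 0.0, 0.2]
opening: 0.649
[284.  21.] 1881 z0.0275 x0.3476 y-0.3556 L56.4 W27.8 a-88.8 [228. 234.  27.]
[182. 124.] 1422 z0.0275 x0.4446 y-0.4725 L56.5 W27.9 a-30.7 [230. 168. 184.]
[278. 210.] 1029 z0.0275 x0.5496 y-0.3675 L57.5 W26.6 a-1.0 [152. 115.  74.]
[189. 219.] 1094 z0.0276 x0.5577 y-0.4775 L57.4 W27.6 a-73.8 [229. 223.   0.]
[502. 240.] 262 z0.0190 x0.6006 y-0.0822 L43.5 W19.6 a85.4 [215.  198.5 182. ]
[329. 323.] 437 z0.0356 x0.7105 y-0.3025 L29.6 W7.4 a-56.2 [104.  77.  13.]
32.25 [ 0.52239494 -0.36307792  0.19843047]
[240. 133.] 987 z0.0477 x0.7878 y0.0801 L249.2 W32.8 a0.2 [126. 120. 111.]
[304. 131.] 388 z0.0453 x0.7896 y-0.1117 L108.9 W29.2 a-9.8 [190. 121.  73.]
[369. 150.] 457 z0.0377 x0.7368 y-0.3112 L110.3 W35.9 a-55.9 [158.  146.   91.5]
[155. 165.] 110 z0.0571 x0.6939 y0.3367 L73.4 W25.7 a-35.8 [91. 82. 75.]
[296. 165.] 248 z0.0389 x0.6955 y-0.0897 L56.4 W25.5 a-4.8 [145. 119.  95.]
[227. 214.] 1567 z0.0565 x0.5425 y0.1202 L131.7 W110.3 a6.2 [140. 127. 120.]
[172. 218.] 563 z0.0205 x0.5202 y0.2810 L179.9 W176.1 a6.4 [188. 188. 177.]
[185. 221.] 651 z0.0568 x0.4897 y0.2386 L55.7 W26.7 a7.8 [134.  109.5  88. ]
[157. 223.] 665 z0.0568 x0.4814 y0.3205 L55.6 W27.0 a6.3 [129. 104.  82.]
32.3 [ 0.5227853  -0.36239401  0.19839983]
```

View pics/w19.png

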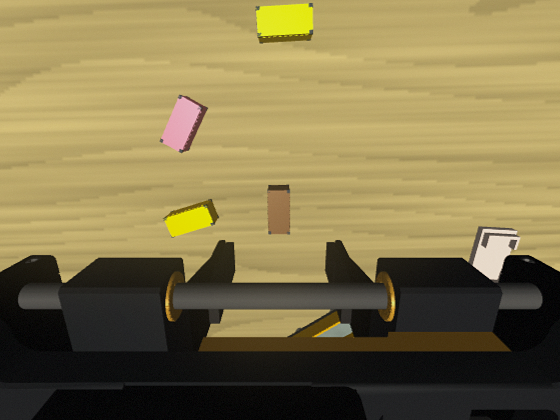

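```bash
python3 -m handwheel '[{"hand":0.3,"dx":1.4,"dy":-0.2,"dz":-3,"wx":0,"wy":0,"wz":0},{"hand":0.3,"dx":1.3,"dy":-0.2,"dz":-4.4,"wx":0,"wy":0,"wz":0},{"hand":0.3,"dx":0,"dy":0,"dz":-4.8,"wx":0,"wy":0,"wz":0},{"hand":0.3,"dx":0,"dy":0,"dz":-4,"wx":0,"wy":0,"wz":0},{"hand":0.3,"dx":0,"dy":0,"dz":-2.1,"wx":0,"wy":0,"wz":0},{"hand":0.3,"dx":0,"dy":0,"dz":-0.8,"wx":0,"wy":0,"wz":0},{"hand":0.3,"dx":0,"dy":0,"dz":0,"wx":0,"wy":0,"wz":0},{"hand":-1,"dx":0,"dy":0,"dz":0,"wx":0,"wy":0,"wz":0},{"hand":-1,"dx":0,"dy":0,"dz":0,"wx":0,"wy":0,"wz":0},{"hand":-1,"dx":0,"dy":0,"dz":0,"wx":0,"wy":0,"wz":0}]'; python3 -m handwheel '[{"hand":-1,"dx":0,"dy":0,"dz":0,"wx":0,"wy":0,"wz":0},{"hand":-1,"dx":0,"dy":0,"dz":0,"wx":0,"wy":0,"wz":0},{"hand":-1,"dx":0,"dy":0,"dz":0,"wx":0,"wy":0,"wz":0}]'
```

```text
time_s: 33.3
position: [0.5504, -0.3681, 0.0092]
tcp_rot: [[-1.0, 0.025, 0.002], [0.025, 1.0, -0.002], [-0.002, -0.002, -1.0]]
force: [-0.3, -0.2, -0.1]
opening: 0.46
time_s: 33.6
position: [0.5497, -0.3676, 0.0082]
tcp_rot: [[-1.0, 0.025, 0.001], [0.025, 1.0, -0.001], [-0.001, -0.001, -1.0]]
force: [-0.8, 0.6, 5.1]
opening: 0.298
```

```bash
python3 -m handwheel '[{"hand":-1,"dx":0,"dy":0,"dz":2,"wx":0,"wy":0,"wz":0},{"hand":-1,"dx":0,"dy":0,"dz":4,"wx":0,"wy":0,"wz":-0.065},{"hand":-1,"dx":0,"dy":2,"dz":3,"wx":0,"wy":0,"wz":0},{"hand":-1,"dx":1,"dy":4.5,"dz":0,"wx":0,"wy":0,"wz":0},{"hand":-1,"dx":1.5,"dy":4.7,"dz":0,"wx":0,"wy":0,"wz":0},{"hand":-1,"dx":1.5,"dy":4.7,"dz":0,"wx":0,"wy":0,"wz":0},{"hand":-1,"dx":1.5,"dy":4.7,"dz":0,"wx":0,"wy":0,"wz":0},{"hand":-1,"dx":1.5,"dy":4.7,"dz":0,"wx":0,"wy":0,"wz":0},{"hand":-1,"dx":0.8,"dy":3.2,"dz":0,"wx":0,"wy":0,"wz":0},{"hand":-1,"dx":0,"dy":0,"dz":-2,"wx":0,"wy":0,"wz":0}]'; python3 -m handwheel '[{"hand":-1,"dx":0,"dy":0,"dz":-2,"wx":0,"wy":0,"wz":0},{"hand":-1,"dx":0,"dy":0,"dz":0,"wx":0,"wy":0,"wz":0},{"hand":-1,"dx":0,"dy":0,"dz":0,"wx":0,"wy":0,"wz":0}]'; python3 look.py wrist w20 >/dev/null;python3 held.py w20 .6281 -.0829 -5.1
```

```text
time_s: 34.6
position: [0.6302, -0.0778, 0.0795]
tcp_rot: [[-0.996, 0.084, 0.006], [0.084, 0.996, -0.0], [-0.006, 0.0, -1.0]]
force: [0.2, -0.1, -1.2]
opening: 0.299
time_s: 34.9
position: [0.6271, -0.0824, 0.0571]
tcp_rot: [[-0.996, 0.09, -0.001], [0.09, 0.996, 0.0], [0.001, 0.0, -1.0]]
force: [-0.0, -0.2, -0.9]
opening: 0.296
top z 0.077 near edge x -28.9 (want -28)
0 y [-12.7  12.4] mid -0.2 z 0.0764
12 y [-20.8  20.4] mid -0.2 z 0.0765
24 y [-13.1  12.7] mid -0.2 z 0.0764
```

View pics/w20.png

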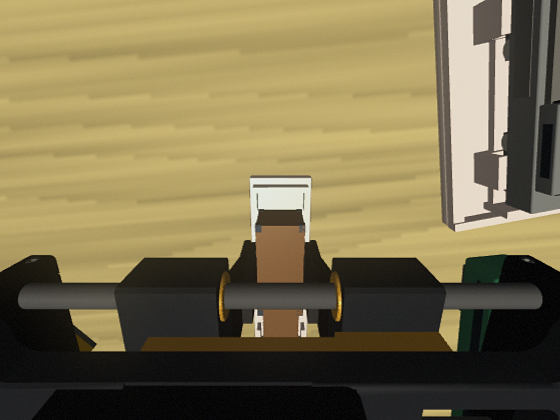

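```bash
python3 -m handwheel '[{"hand":-1,"dx":0.1,"dy":0,"dz":-1,"wx":0,"wy":0,"wz":0},{"hand":-1,"dx":0,"dy":0,"dz":-1.0,"wx":0,"wy":0,"wz":0},{"hand":-1,"dx":0,"dy":0,"dz":-0.7,"wx":0,"wy":0,"wz":0},{"hand":-1,"dx":0,"dy":0,"dz":-0.5,"wx":0,"wy":0,"wz":0},{"hand":-1,"dx":0,"dy":0,"dz":-0.4,"wx":0,"wy":0,"wz":0},{"hand":-1,"dx":0,"dy":0,"dz":0,"wx":0,"wy":0,"wz":0},{"hand":-1,"dx":0,"dy":0,"dz":0,"wx":0,"wy":0,"wz":0}]'; python3 look.py wrist w21 >/dev/null;python3 held.py w21 .6281 -.0829 -5.1
```

```text
time_s: 35.65
position: [0.6285, -0.0824, 0.0214]
tcp_rot: [[-0.996, 0.09, 0.0], [0.09, 0.996, -0.0], [-0.0, -0.0, -1.0]]
force: [0.8, 0.8, -0.8]
opening: 0.295
top z 0.041 near edge x -27.7 (want -28)
0 y [-12.6  12.6] mid -0.0 z 0.0406
12 y [-20.7  20.4] mid -0.1 z 0.0408
24 y [-12.9  12.9] mid -0.0 z 0.0407
```

View pics/w21.png

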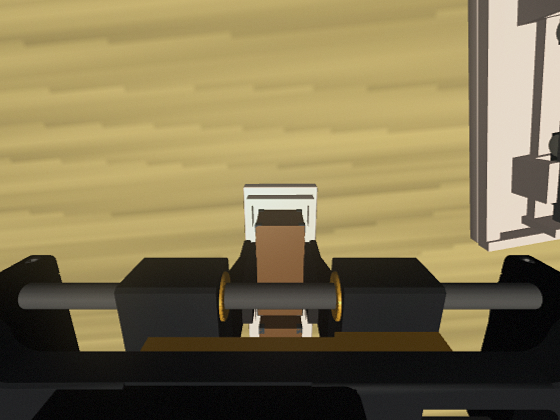

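Release, lift, retreat clear to the right so the top camera sees everything.

```bash
python3 -m handwheel '[{"hand":-1,"dx":0,"dy":0,"dz":-0.25,"wx":0,"wy":0,"wz":0},{"hand":-1,"dx":0,"dy":0,"dz":0,"wx":0,"wy":0,"wz":0},{"hand":0.3,"dx":0,"dy":0,"dz":0,"wx":0,"wy":0,"wz":0},{"hand":0.3,"dx":0,"dy":0,"dz":0,"wx":0,"wy":0,"wz":0},{"hand":0.3,"dx":0,"dy":0,"dz":0,"wx":0,"wy":0,"wz":0},{"hand":0.3,"dx":0,"dy":0,"dz":2,"wx":0,"wy":0,"wz":0},{"hand":0.3,"dx":0,"dy":0,"dz":4.5,"wx":0,"wy":0,"wz":0},{"hand":0.3,"dx":0,"dy":0,"dz":4.5,"wx":0,"wy":0,"wz":0},{"hand":0.3,"dx":-1,"dy":-1,"dz":4.5,"wx":0,"wy":0,"wz":0},{"hand":0.3,"dx":-2,"dy":-3,"dz":2.5,"wx":0,"wy":0,"wz":0}]'; python3 -m handwheel '[{"hand":0.3,"dx":-2.5,"dy":-4,"dz":0,"wx":0,"wy":0,"wz":0},{"hand":0.3,"dx":-2.5,"dy":-4,"dz":0,"wx":0,"wy":0,"wz":0},{"hand":0.3,"dx":-2.5,"dy":-4,"dz":0,"wx":0,"wy":0,"wz":0},{"hand":0.3,"dx":-2,"dy":-4,"dz":0,"wx":0,"wy":0,"wz":0},{"hand":0.3,"dx":0,"dy":-4,"dz":0,"wx":0,"wy":0,"wz":0},{"hand":0.3,"dx":0,"dy":-2,"dz":0,"wx":0,"wy":0,"wz":0},{"hand":0.3,"dx":0,"dy":0,"dz":0,"wx":0,"wy":0,"wz":0},{"hand":0.3,"dx":0,"dy":0,"dz":0,"wx":0,"wy":0,"wz":0}]'; python3 look.py top t5; python3 look.py scene s5 >/dev/null; python3 - <<'E'
import cv2
a=cv2.imread('pics/t5.png');b=cv2.imread('pics/s5.png')
cv2.imwrite('pics/t5c.png',cv2.resize(a[90:290,130:450],None,fx=2.5,fy=2.5,interpolation=cv2.INTER_CUBIC))
cv2.imwrite('pics/s5c.png',cv2.resize(b[130:350,110:430],None,fx=2.5,fy=2.5,interpolation=cv2.INTER_CUBIC))
E
```

```text
time_s: 36.7
position: [0.601, -0.1214, 0.2033]
tcp_rot: [[-0.996, 0.086, 0.007], [0.086, 0.996, -0.002], [-0.008, -0.001, -1.0]]
force: [0.9, -2.4, -0.1]
opening: 0.645
time_s: 37.5
position: [0.5034, -0.3413, 0.1986]
tcp_rot: [[-0.996, 0.09, -0.001], [0.09, 0.996, 0.002], [0.001, 0.002, -1.0]]
force: [-0.3, 1.1, -0.2]
opening: 0.651
[240. 133.] 984 z0.0481 x0.7891 y0.0800 L246.4 W32.8 a0.2 [125. 119. 110.]
[303. 131.] 394 z0.0458 x0.7895 y-0.1112 L108.6 W28.7 a-10.7 [190. 120.  73.]
[369. 150.] 459 z0.0356 x0.7370 y-0.3113 L111.2 W36.0 a-55.9 [144. 138.  93.]
[155. 165.] 116 z0.0568 x0.6968 y0.3324 L67.3 W20.1 a-27.6 [91. 82. 74.]
[295. 175.] 444 z0.0395 x0.6615 y-0.0867 L124.2 W25.4 a-5.3 [146.  119.5  96. ]
[219. 214.] 1919 z0.0562 x0.5409 y0.1198 L135.5 W111.0 a6.3 [139.  124.  117.5]
[185. 221.] 670 z0.0564 x0.4898 y0.2388 L55.7 W27.0 a7.0 [133. 108.  87.]
[157. 223.] 679 z0.0560 x0.4810 y0.3205 L56.1 W26.2 a9.2 [127. 103.  81.]
[145. 226.] 117 z0.0199 x0.5131 y0.3648 L129.7 W8.0 a6.6 [185. 182. 170.]
[200. 226.] 116 z0.0208 x0.5078 y0.1995 L132.9 W8.1 a6.5 [197. 201. 191.]
37.55 [ 0.50344534 -0.34054098  0.19853861]
```

View pics/t5c.png

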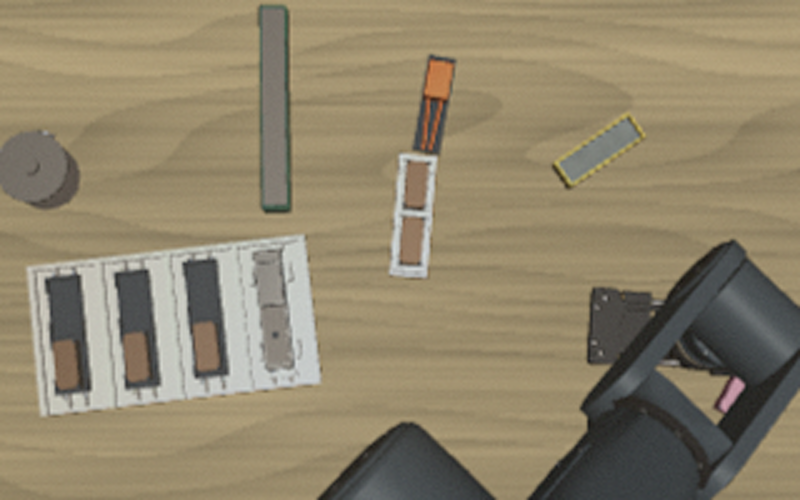

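View pics/s5c.png

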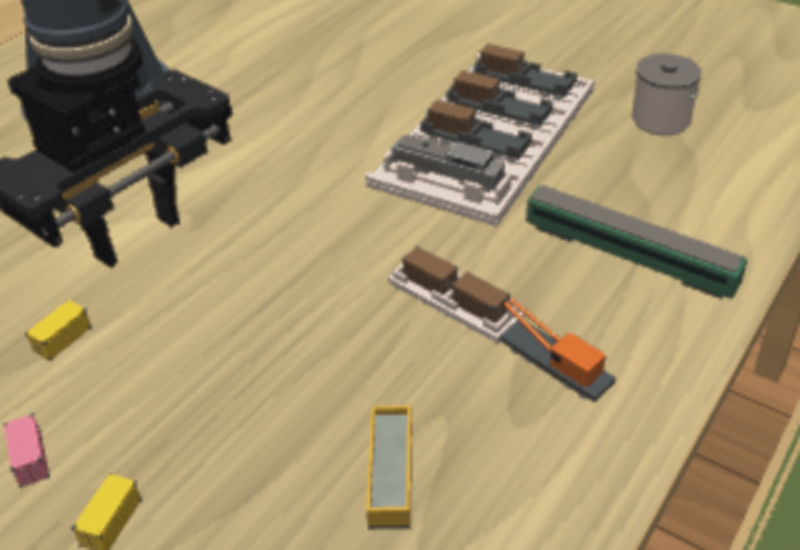

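```bash
python3 -c "
from rig import hand_in;print(hand_in())"
```

```text
the job is handed in; nothing more can be done
None
```

The job is done and handed in at about 37.6 s.

- **Locomotive:** it went in first and is seated in the cradle. The hood top measured 53 mm, as expected for a seated locomotive. It tilted about 3° in the grip while being carried, but levelled when I set it down.
- **Containers:** I found five. One stands in bay 0 of each of the three wagons (tops read about 56–57 mm, where 58 mm means seated). The remaining two stand in the two bays of the white spare stand (tops about 39 mm, where 38 mm is expected).
- **Everything else:** the last overhead and scene pictures show the coach, crane car, ballast wagon and pot in place. The two yellow look-alikes and the pink one were also left alone. The arm had partly hidden the look-alikes in the last overhead picture, but all three show in the scene picture.

I saw no sign of a knock or a slackened grip, apart possibly from that tilt. No check failed or disagreed beyond differences of 1–2 mm.

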